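Brush-clean the weld nuts and blow them off

TASK

Lay all the loose M20 nuts from the table flat in one row in the infeed channel of the bench brush unit, then feed them all through the low opening in its guard with the push stick behind them, until every nut lies wholly clear of the guard on the outfeed. With all of them out there, squeeze the blow-off valve's lever fully home against its grip for about a second and let it go; then put the nuts in the square tray and lay the push stick back flat in its own tray. Leave the tape measure, gas cup and flashlight alone.

Things in the scene. Friction and masses are not known exactly. Their poses are not given: they have to be found in the camera images.
- brush_unit: Bench brush unit, fixed to the table. Origin on the table below the middle of the guard's entry face; x = feed direction, y to its left, z up. Steel bed 80 mm wide, top 10 mm above the table, x from -165 to 219 mm. Guard: grey block, x 0 to 40 mm, y -50 to 50 mm, top 60 mm above the table. Lying motor on its -y side to y = -106 mm, top 60 mm. Bare steel bed: nuts slide easily.
- infeed (a point): Middle of the infeed channel, on the bed (10 mm above the table), at x = -80 mm of the unit. Channel x -165 to 0 mm, open above, 40 mm wide between two low fences 6 mm wide and 5 mm high above the bed. Four nuts fit in one row along it and can be pushed together.
- opening (a point): Middle of the lower edge of the guard's opening at its entry face (x = 0), on the bed. The opening is 44 mm wide, 26 mm high above the bed and runs straight and level through the guard, 40 mm long.
- outfeed (a point): Middle of the outfeed, on the bed, at x = 110 mm of the unit. Channel x 40 to 212 mm, open above, 44 mm wide between fences 5 mm high above the bed, closed by a stop 10 mm high at x = 212 mm; four nuts fit in a row.
- push_stick: Wooden push stick, 180 mm long along its x, loose, 0.13 kg. Origin at the centre of its underside; tip at x = +90 mm, a flat paddle 28 mm wide and 8 mm thick (14 mm at the tip), with an upright handle fin 14 mm wide (y), 52 mm long (x from -76 to -24 mm), top 58 mm above the underside.
- stick_tip (a point): Middle of the front face of the push stick's tip, 7 mm above its underside.
- stick_grip (a point): Place to grip the push stick: in the middle of the handle fin, across its 14 mm (fingers closing along the stick's y), 40 mm above the underside, 140 mm behind the tip.
- stick_tray: Shallow fixed steel tray on the +y side of the infeed where the push stick lies, inside 210 x 60 mm, floor 4 mm thick, rim 12 mm above the table; origin at the centre of its underside, x along its length and along the feed within a few degrees.
- blow_valve: Fixed blow-off valve stand on the +y side of the outfeed, its nozzle towards the outfeed; origin on the table under the fixed grip, z up. Upright black grip, x from -11 to 11 mm, 26 mm wide in y, top 124 mm above the table. A steel lever stands beside it on its +x side (x 23 to 31 mm at rest), hinged at its lower end 36 mm above the table, top 124 mm, 20 mm wide in y.
- valve_grip (a point): Point at x = 5 mm of the valve, 105 mm above the table, where a gripper pointing down and closing along the valve's x can squeeze lever and grip together (42 mm wide over both at rest, about 30 mm squeezed).
- nut_tray: Open square steel tray for cleaned nuts, fixed on the -y side of the infeed, 108 mm outside, 100 mm inside, floor 4 mm thick, rim 25 mm above the table; origin at the centre of its underside, sides along the unit's x and y within a few degrees.
- blow_lever (a joint): Angle of the blow-off lever: 0 released, 0.18 squeezed fully home against its stop; sprung, about 8 N at the top when squeezed home, returns by itself.
- nut_1: M20 steel hexagon nut lying flat, 16 mm thick, 29 mm across flats, 34 mm across corners, light; origin at the centre of its underside, z up. Corners on its x axis, one pair of flats faces its +y and -y (other pairs at 60 degree steps). May be absent in a given run.
- nut_2: M20 steel hexagon nut lying flat, 16 mm thick, 29 mm across flats, 34 mm across corners, light; origin at the centre of its underside, z up. Corners on its x axis, one pair of flats faces its +y and -y (other pairs at 60 degree steps). May be absent in a given run.
- nut_3: M20 steel hexagon nut lying flat, 16 mm thick, 29 mm across flats, 34 mm across corners, light; origin at the centre of its underside, z up. Corners on its x axis, one pair of flats faces its +y and -y (other pairs at 60 degree steps). May be absent in a given run.
- nut_4: M20 steel hexagon nut lying flat, 16 mm thick, 29 mm across flats, 34 mm across corners, light; origin at the centre of its underside, z up. Corners on its x axis, one pair of flats faces its +y and -y (other pairs at 60 degree steps). May be absent in a given run.
- measure: Tape measure lying flat, 73 x 65 x 26 mm, a bystander on the far side of the work; origin at the centre of its underside. Leave alone.
- cup: Ceramic gas cup standing upright, 21 mm diameter, 46 mm high, a bystander on the far side of the work; origin at the centre of its underside. Leave alone.
- flashlight: Small flashlight lying flat, 27 x 117 x 27 mm, a bystander on the far side of the work; origin at the centre of its underside. Leave alone.
Not all that is in view belongs to the job. Leave any pink or turquoise look-alike of the nut_1 alone.

How it is judged (in metres and radians):
On the way, in this order (a step that is already met when the one before it is completed fails the run):
1. all the nuts lie flat in the infeed channel, before the guard (x of nut_1 in the frame of brush_unit between -0.16 and 0 m and y of nut_1 in the frame of brush_unit between -0.02 and 0.02 m and height (world z) of each of nut_1, nut_2, nut_3, nut_4 below 0.02 m and x of nut_2 in the frame of brush_unit between -0.16 and 0 m and y of nut_2 in the frame of brush_unit between -0.02 and 0.02 m and x of nut_3 in the frame of brush_unit between -0.16 and 0 m and y of nut_3 in the frame of brush_unit between -0.02 and 0.02 m and x of nut_4 in the frame of brush_unit between -0.16 and 0 m and y of nut_4 in the frame of brush_unit between -0.02 and 0.02 m), for 0.2 s.
2. all the nuts lie past the guard on the outfeed with the push stick's tip reaching through the opening behind them (x of nut_1 in the frame of brush_unit between 0.056 and 0.215 m and y of nut_1 in the frame of brush_unit between -0.025 and 0.025 m and height (world z) of each of nut_1, nut_2, nut_3, nut_4, stick_tip below 0.035 m and x of nut_2 in the frame of brush_unit between 0.056 and 0.215 m and y of nut_2 in the frame of brush_unit between -0.025 and 0.025 m and x of nut_3 in the frame of brush_unit between 0.056 and 0.215 m and y of nut_3 in the frame of brush_unit between -0.025 and 0.025 m and x of nut_4 in the frame of brush_unit between 0.056 and 0.215 m and y of nut_4 in the frame of brush_unit between -0.025 and 0.025 m and x of stick_tip in the frame of brush_unit above 0.025 m and y of stick_tip in the frame of brush_unit between -0.025 and 0.025 m), for 0.1 s.
3. with all the nuts on the outfeed the blow-off lever is squeezed home and held (x of nut_1 in the frame of brush_unit between 0.056 and 0.215 m and y of nut_1 in the frame of brush_unit between -0.025 and 0.025 m and height (world z) of each of nut_1, nut_2, nut_3, nut_4 below 0.035 m and x of nut_2 in the frame of brush_unit between 0.056 and 0.215 m and y of nut_2 in the frame of brush_unit between -0.025 and 0.025 m and x of nut_3 in the frame of brush_unit between 0.056 and 0.215 m and y of nut_3 in the frame of brush_unit between -0.025 and 0.025 m and x of nut_4 in the frame of brush_unit between 0.056 and 0.215 m and y of nut_4 in the frame of brush_unit between -0.025 and 0.025 m and value of joint blow_lever above 0.15 rad), for 0.4 s.
4. the lever is let go (value of joint blow_lever below 0.03 rad), for 0.2 s.
At the end, for the whole second after the job is handed in: Every nut present lies in the square tray at rest (within 5 cm of its centre along both sides, below 5 cm height); the lever is released (below 0.03 rad); the push stick lies flat at rest in its tray (within 3 cm of the tray's centre, both ways, not tilted over 0.1 rad) (x of nut_1 in the frame of nut_tray between -0.05 and 0.05 m and y of nut_1 in the frame of nut_tray between -0.05 and 0.05 m and height (world z) of each of nut_1, nut_2, nut_3, nut_4 below 0.05 m and linear speed of each of nut_1, nut_2, nut_3, nut_4, push_stick below 0.02 m/s and x of nut_2 in the frame of nut_tray between -0.05 and 0.05 m and y of nut_2 in the frame of nut_tray between -0.05 and 0.05 m and x of nut_3 in the frame of nut_tray between -0.05 and 0.05 m and y of nut_3 in the frame of nut_tray between -0.05 and 0.05 m and x of nut_4 in the frame of nut_tray between -0.05 and 0.05 m and y of nut_4 in the frame of nut_tray between -0.05 and 0.05 m and value of joint blow_lever below 0.03 rad and x of push_stick in the frame of stick_tray between -0.03 and 0.03 m and y of push_stick in the frame of stick_tray between -0.03 and 0.03 m and height (world z) of push_stick below 0.012 m and angle between push_stick's own z axis and vertical below 0.1 rad); the robot touches nothing.
It fails at once if the tape measure, gas cup or flashlight is knocked more than 3 cm away (distance of any of measure, cup, flashlight from where it was at the start of the episode above 0.03 m).
Of nut_1, nut_2, nut_3, nut_4 only 3 to 4 are there at a start; the rules pass over those that are not, and their reading is None.
At some moment in a run one of nut_1, nut_2, nut_3, nut_4, push_stick may be knocked a few centimetres aside while the robot is not near it.
Once in a run the grip may slacken for a moment while it holds something.
It also fails if it takes over 210 s, if anything falls off the work surface, if the arm or the gripper's body presses on something with over 40 N, if the wrist force passes 120 N, or if a joint passes its speed limit or range.

ROBOT

A 6-joint arm with a two-finger parallel gripper is mounted at the origin on a cart in front of the work surface, level with it; the furniture and walls round the work are solid. World frame = base frame: x ahead of the robot, y to its left, z up, the work surface at z = 0. Lengths are in m, angles in degrees, forces in N, time in s.
With the tool pointing down it reaches from about 0.375 to 0.9 m from the base axis. Payload 3.1 kg.
Tool frame: the origin (TCP) lies on the centre line of the jaws, within the pads' length; the fingertips stand 17 mm ahead of it and the grasp point (between the pads) lies 2 mm behind it; z points along the fingers, y is the line along which they close (so a half turn about z gives the same grasp; the last joint's range is limited). The gripper opens to 87 mm and grips with 3 to 60 N. Pads are 19 mm wide; open, the fingers measure 117 mm over their backs; the gripper's body (75 mm by 190 mm) begins 51 mm behind the grasp point.
Start: joints at [-77.951, 30.224, 82.088, -0, 67.689, -10.227], TCP at [0.237, -0.578, 0.24] pointing down, gripper open.
Joint ranges: [-176.69, 176.69], [-43.24, 126.21], [12.49, 139.97], [-82, 262], [0, 151.66], [-163.58, 163.58]. Speed limits (degrees/s): [159.86, 159.86, 180, 180, 180, 180].

INTERFACE

Orientations are given as a 3x3 rotation matrix whose columns are the frame's x, y, z axes.
In Python, from rig import bot, imaging, finder gives the robot as it stands. The module is installed in compiled form; this text tells all that it offers.
- The arm moves only by the tool play_rows, never from a script. Its argument "motion" is a list that holds one entry, the list of rows, each a list of 6 numbers: the shift along the tool's x, y, z in m, then the turn, a rotation vector about the tool's x, y, z in degrees. In form: [[[dx, dy, dz, wx, wy, wz], ...]]. A call has 1 to 8 rows; each row is the pose to reach, as a shift and turn from the pose commanded when the call began, along the tool's axes at that moment; what a row does not reach only later rows make up. A row lasts 1/12 s, in which the tool goes at most 41.7 mm and 7.16 degrees, less where a joint would pass 70% of its speed; a pose out of reach is approached as far as the arm can. A call with a gripper value outside its range is refused whole. "fingers" is the finger opening in m, from 0 to 0.087, set as the call begins (left out, the last holds). The fingers move at their own pace and stop on an object; the grip force is fixed at half the most. Time passes only in rows, so rows that repeat a pose let the fingers close. It gives the time, the measured TCP pose, the force, the opening and the grip force at its end, in the units of the state.
- bot.read_state(): the state, without advancing time (a new reading comes with each control period).
- imaging.capture(name): name is "side" or "top"; returns a dict with "frame" (400x640x3 uint8, red, green, blue), "camera_matrix" (3x3 intrinsics, pixels), "R" (3x3) and "t" (3): a world point X has camera coordinates R X + t. Camera axes: x right, y down, z forward; pixel columns grow to the right and rows downward; lengths in m; the calibration is good to about 2 mm. A picture is of the moment at which its call begins. There is no depth.
- bot.hand_in(): hands the job in; it is judged then, once.
Trained networks look in the newest picture that a camera, given by its name, has taken for a name from the list of things; names that differ only in an ending like _2 or _b are one class to them, and where a whole thing is asked for, a point or a joint stands for the part that bears it (a point fixed in the world has none). Each returns a list of dicts, best first, with "confidence" (0 to 1); they miss things now and then, are a little off and sometimes report something else, mostly with a low value. They report only what shows in the picture. A call takes as long as a camera call. They do not tell look-alikes from the thing itself.
- finder.recognise(camera, name): "at" ([x, y, z] in m, in world coordinates, good to about 4 mm: the middle of the surface that is visible of it).
- finder.outline_of(camera, name): "pixels" (400x640 bool, what is visible of it).
The state is a dict: "time_s": time; "joint_positions": joint angles; "qvel": joint speeds; "tau": joint torques, N m; "position": TCP position; "tcp_rot": TCP orientation; "force": force on the tool from outside, world axes, zero at the start; "moment": the same for the moment, N m; "opening": opening from 0.0 (shut) to 1.0 (fully open); "grasp_force": force on a finger pad.
Only numpy, scipy, OpenCV 4.12 (cv2) and the standard library are available. Lean on these libraries where they do the work, as an engineer would, in place of code of your own. Each camera call takes 0.05 s, during which the arm holds its last target. There are 200 camera calls.

## Working session

There is one attempt and no reset: what is moved stays moved. The work goes in short steps, Python scripts to look and compute and a tool call to move; the robot and the scene stay as the last step left them, time stands still between calls to the robot, and variables do not carry over. Pictures are saved under pics/ and viewed, at most 17 in all, crops included, and the job is handed in when it is done.

Besides the shell and the picture viewer there is one more tool, called after "Call:" as name([rows], argument=value, ...), one row to a line, values as JSON. play_rows: Moves the arm, as the interface text tells. Its arguments: {"type":"object","properties":{"motion":{"type":"array"},"fingers":{"type":"number"}},"required":["motion"]}

```bash
mkdir -p pics; ls; python3 - <<'E'
from rig import bot, imaging, finder
import cv2, numpy as np
s=bot.read_state(); print({k:np.round(v,3).tolist() for k,v in s.items()})
for c in ("side","top"):
    d=imaging.capture(c); cv2.imwrite(f"pics/{c}0.png",cv2.cvtColor(d["frame"],cv2.COLOR_RGB2BGR))
    C=-d["R"].T@d["t"]; print(c,C.round(3),d["R"].round(3).tolist(),d["camera_matrix"].round(1).tolist())
    for n in ["nut_1","push_stick","brush_unit","stick_tray","blow_valve","nut_tray","measure","cup","flashlight"]:
        print(c,n,[(np.round(r["at"],3).tolist(),round(r["confidence"],2)) for r in finder.recognise(c,n)])
E
```

```text
pics
{'time_s': 0.0, 'joint_positions': [-77.95, 30.277, 82.155, -0.001, 67.688, -10.227], 'qvel': [-0.027, -0.012, -0.001, -0.041, 0.09, 0.064], 'tau': [-0.001, -44.004, -17.659, 0.063, 0.058, -0.0], 'position': [0.237, -0.578, 0.239], 'tcp_rot': [[0.925, 0.379, -0.0], [0.379, -0.925, 0.002], [0.0, -0.002, -1.0]], 'force': [0.074, -0.361, 0.639], 'moment': [-0.027, -0.024, -0.072], 'grasp_force': 0.0, 'opening': 1.001}
side [ 0.371 -0.977  0.827] [[0.975, -0.223, -0.013], [-0.162, -0.665, -0.729], [0.154, 0.712, -0.685]] [[414.1, 0.0, 322.0], [0.0, 414.1, 193.5], [0.0, 0.0, 1.0]]
side nut_1 [([0.304, -0.41, 0.021], 0.62), ([0.546, -0.337, 0.019], 0.61), ([0.53, -0.461, 0.018], 0.61), ([0.435, -0.487, 0.016], 0.5), ([0.571, -0.406, 0.012], 0.44), ([0.477, -0.402, 0.017], 0.43)]
side push_stick [([0.444, -0.178, 0.016], 0.6)]
side brush_unit [([0.603, -0.162, 0.006], 0.69)]
side stick_tray [([0.452, -0.182, -0.001], 0.92)]
side blow_valve [([0.622, 0.024, 0.047], 0.86)]
side nut_tray [([0.651, -0.288, 0.002], 0.77)]
side measure [([0.779, -0.188, 0.023], 0.54)]
side cup [([0.717, -0.2
[... 282 characters left out ...]
.41, 0.018], 0.54), ([0.571, -0.396, 0.015], 0.51), ([0.301, -0.272, 0.019], 0.51), ([0.432, -0.482, 0.018], 0.43), ([0.544, -0.331, 0.016], 0.42)]
top push_stick [([0.458, -0.15, 0.006], 0.64)]
top brush_unit [([0.62, -0.139, 0.008], 0.61)]
top stick_tray [([0.784, -0.176, 0.024], 0.75), ([0.53, -0.455, 0.016], 0.71), ([0.451, -0.162, 0.004], 0.57), ([0.652, -0.291, 0.003], 0.17)]
top blow_valve [([0.62, 0.028, 0.042], 0.83)]
top nut_tray [([0.653, -0.293, 0.002], 0.55)]
top measure [([0.786, -0.18, 0.025], 0.97), ([0.629, 0.05, 0.114], 0.43)]
top cup [([0.72, -0.25, 0.038], 0.66), ([0.461, -0.155, 0.009], 0.31), ([0.78, -0.179, 0.023], 0.19)]
top flashlight [([0.628, -0.488, 0.025], 0.73)]
```

View pics/top0.png

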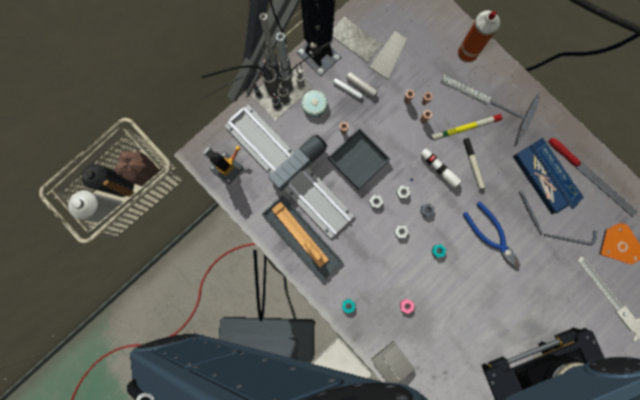

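View pics/side0.png

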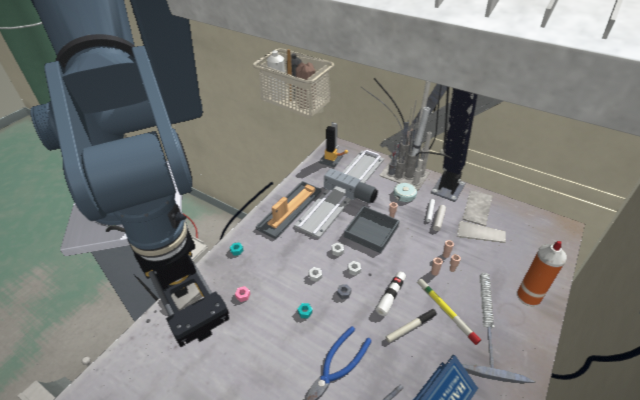

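Top view: brush unit runs from (350,220) to (235,120). The stick lies in its tray near (300,235), the square tray is at (360,160) and the valve at (222,162). There are light nuts at (377,202), (404,191) and (402,232), a darker item at (428,212), and look-alikes at (440,252), (348,306) and (407,307). I'll zoom in to identify the dark item.

```bash
python3 - <<'E'
import cv2, numpy as np
t=cv2.imread("pics/top0.png"); s=cv2.imread("pics/side0.png")
a=cv2.resize(t[175:265,360:460],None,fx=4,fy=4,interpolation=cv2.INTER_CUBIC)
b=cv2.resize(s[230:320,290:390],None,fx=4,fy=4,interpolation=cv2.INTER_CUBIC)
cv2.imwrite("pics/nuts.png",np.hstack([a,b]))
E
```

```text
(no output)
```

View pics/nuts.png

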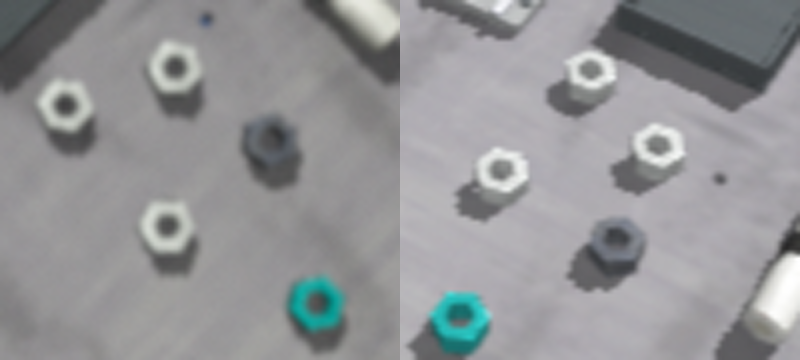

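```bash
cat > h.py <<'E'
from rig import bot, imaging, finder
import cv2, numpy as np
from scipy.optimize import minimize
def box(x0,x1,y0,y1,z0,z1): return np.array([[x,y,z] for x in(x0,x1) for y in(y0,y1) for z in(z0,z1)])/1000
def hexa(): 
    a=np.radians(np.arange(6)*60); r=.0167
    return np.array([[r*np.cos(t),r*np.sin(t),z] for t in a for z in(0,.016)])
MODEL={"brush_unit":[box(-165,219,-40,40,0,10),box(0,40,-50,50,0,60),box(2,38,-106,-50,20,58)],
"stick_tray":[box(-107,107,-32,32,0,12)],"nut_tray":[box(-54,54,-54,54,0,25)],
"push_stick":[box(-90,90,-14,14,0,8),box(-76,-24,-7,7,8,58)],"nut_1":[hexa()],
"measure":[box(-36,36,-32,32,0,26)]}
def proj(cam,P): 
    q=(cam["R"]@P.T).T+cam["t"]; q=q@cam["camera_matrix"].T; return q[:,:2]/q[:,2:]
def ray(cam,px,z):
    d=cam["R"].T@np.linalg.solve(cam["camera_matrix"],[px[0],px[1],1.]); C=-cam["R"].T@cam["t"]
    return C+d*(z-C[2])/d[2]
def place(P,p,z): 
    c,s=np.cos(p[2]),np.sin(p[2]); return P@np.array([[c,-s,0],[s,c,0],[0,0,1]]).T+[p[0],p[1],z]
S=4
def render(cam,name,p,z,o,size):
    m=np.zeros((size*S,size*S),np.uint8)
    for B in MODEL[name]:
        q=((proj(cam,place(B,p,z))-o+.5)*S*16-8).astype(np.float32)
        h=cv2.convexHull(q).round().astype(np.int32); cv2.fillConvexPoly(m,h,255,shift=4)
    return cv2.resize(m,(size,size),interpolation=cv2.INTER_AREA)/255.
def outlines(cams,name): return {c:finder.outline_of(c,name) for c in cams}
def caps(names=("top","side")): return {c:imaging.capture(c) for c in names}
def fit(cams,outs,name,init,z=0.,yaws=None,maxd=15):
    use=[]; size=200 if name!="nut_1" else 60
    for c in outs:
        u=proj(cams[c],np.array([[init[0],init[1],z+.01]]))[0]; best=None
        for r in outs[c]:
            m=np.asarray(r["pixels"]); 
            if m.sum()<20: continue
            yy,xx=np.nonzero(m); d=np.hypot(xx.mean()-u[0],yy.mean()-u[1])
            if d<maxd and (best is None or d<best[0]): best=(d,m)
        if best is None: continue
        o=np.round(u-size/2).astype(int); M=np.zeros((size,size)); m=best[1]
        x0,y0=max(o[0],0),max(o[1],0);x1,y1=min(o[0]+size,640),min(o[1]+size,400)
        M[y0-o[1]:y1-o[1],x0-o[0]:x1-o[0]]=m[y0:y1,x0:x1]; use.append((cams[c],M,o))
    if not use: return None
    def cost(v):
        p=(v[0]/100+init[0],v[1]/100+init[1],v[2]/10); e=0
        for cam,M,o in use:
            r=render(cam,name,p,z,o,size); e+=1-np.minimum(r,M).sum()/np.maximum(r,M).sum()
        return e/len(use)
    R=[minimize(cost,[0,0,y*10],method="Nelder-Mead",options=dict(initial_simplex=np.array([[0,0,y*10],[.8,0,y*10],[0,.8,y*10],[0,0,y*10+1.5]]),xatol=.005,fatol=1e-4)) for y in (yaws if yaws is not None else [init[2]])]
    b=min(R,key=lambda r:r.fun); return np.array([init[0]+b.x[0]/100,init[1]+b.x[1]/100,np.degrees(b.x[2]/10)]),b.fun,len(use)
E
python3 - <<'E'
from h import *
cams=caps()
for n,i in [("brush_unit",(.61,-.145,np.radians(47))),("stick_tray",(.45,-.165,np.radians(47))),("nut_tray",(.652,-.29,np.radians(47))),("push_stick",(.455,-.165,np.radians(47)))]:
    o=outlines(cams,n)
    z=.004 if n=="push_stick" else 0
    print(n,"both",fit(cams,o,n,i,z,maxd=30))
    for c in o: print("   ",c,fit(cams,{c:o[c]},n,i,z,maxd=30))
o=outlines(cams,"nut_1"); print({c:len(o[c]) for c in o})
for i in [(.475,-.396),(.571,-.40),(.545,-.333),(.53,-.458)]:
    Y=np.radians([0,20,40])
    print(i,fit(cams,o,"nut_1",i,yaws=Y,maxd=10),[fit(cams,{c:o[c]},"nut_1",i,yaws=Y,maxd=10) for c in o])
E
```

```text
brush_unit both (array([ 0.59922945, -0.13736261, 45.00043956]), np.float64(0.05798157960640432), 2)
    top (array([ 0.59800579, -0.13615693, 45.11031814]), np.float64(0.042923818275840464), 1)
    side (array([ 0.60109374, -0.13791001, 45.03590559]), np.float64(0.04851413295246643), 1)
stick_tray both (array([ 0.45382135, -0.15748083, 44.95399326]), np.float64(0.4402828110630092), 2)
    top (array([ 0.45241061, -0.15596676, 44.24396262]), np.float64(0.4009853335149617), 1)
    side (array([ 0.45664528, -0.16004425, 43.36961372]), np.float64(0.4419014128791594), 1)
nut_tray both (array([ 0.65055281, -0.2890627 , 45.34722801]), np.float64(0.04640433029304747), 2)
    top (array([ 0.64977025, -0.28888012, 44.94111407]), np.float64(0.029935851746257902), 1)
    side (array([ 0.65196335, -0.28917772, 45.89861724]), np.float64(0.049856515826812275), 1)
push_stick both (array([ 0.46202432, -0.15155901, 42.20174247]), np.float64(0.1074930491667147), 2)
    top (array([ 0.45897519, -0.15282488, 41.64329165]), np.float64(0.09100167590563357), 1)
    side (array([ 0.46378414, -0.15191378, 42.04382744]), np.float64(0.09655175965311602), 1)
{'top': 5, 'side': 7}
(0.475, -0.396) (array([ 0.47565832, -0.3951457 , 27.93555827]), np.float64(0.2544718640222912), 2) [(array([ 0.47437695, -0.39431972, 42.33760203]), np.float64(0.32662065232101767), 1), (array([ 0.47699008, -0.39523038, 26.50672154]), np.float64(0.12815501182375366), 1)]
(0.571, -0.4) None [None, None]
(0.545, -0.333) (array([ 0.54689013, -0.33308284, 23.51667624]), np.float64(0.20065760042775754), 2) [(array([ 0.54481883, -0.33270509, 25.49025087]), np.float64(0.21030424161669992), 1), (array([ 0.54811484, -0.33267257, 21.54141631]), np.float64(0.10283794487995401), 1)]
(0.53, -0.458) (array([ 0.53126269, -0.45812455, 46.20685354]), np.float64(0.09527989291435335), 1) [None, (array([ 0.53126269, -0.45812455, 46.20685354]), np.float64(0.09527989291435335), 1)]
```

```bash
python3 - <<'E'
s=open('h.py').read()
s=s.replace('''        o=np.round(u-size/2)''','''        if name in("nut_1","stick_tray","nut_tray"):
            h=cv2.convexHull(cv2.findNonZero(best[1].astype(np.uint8))); f=np.zeros((400,640),np.uint8); cv2.fillConvexPoly(f,h,1); best=(best[0],f)
        o=np.round(u-size/2)''')
s+='''
YS=np.radians([0,20,40])
def nuts(cams,inits,z=0.,maxd=12,v=True):
    o=outlines(cams,"nut_1"); out=[]
    for i in inits:
        r=fit(cams,o,"nut_1",i,z,yaws=YS,maxd=maxd)
        if v: print(np.round(i,3), None if r is None else (r[0].round(4).tolist(),round(r[1],3),r[2]),
           [None if q is None else q[0].round(3).tolist() for q in (fit(cams,{c:o[c]},"nut_1",i,z,yaws=YS,maxd=maxd) for c in o)])
        out.append(r)
    return out
def wrap(a): return (a+180)%360-180
def plan(wps):
    """wps: (x,y,z,yaw of tool y in world deg); prints shift/turn per segment from current pose, tool pointing down"""
    from scipy.spatial.transform import Rotation as Ro
    s=bot.read_state(); p=np.array(s["position"]); R=np.array(s["tcp_rot"])
    for x,y,z,a in wps:
        cur=np.degrees(np.arctan2(R[1,1],R[0,1]))
        a=min((a,a+180,a-180,a+360,a-360),key=lambda q:abs(q-cur)); t=np.radians(a)
        Y=np.array([np.cos(t),np.sin(t),0]); Z=np.array([0,0,-1.]); R2=np.c_[np.cross(Y,Z),Y,Z]
        d=R.T@(np.array([x,y,z])-p); w=Ro.from_matrix(R.T@R2).as_rotvec(degrees=True)
        print([round(v,4) for v in d]+[round(v,1) for v in w],"n>=%.1f"%max(np.linalg.norm(d)/.0417,np.linalg.norm(w)/7.16),"yaw",round(a,1))
        p=np.array([x,y,z]);R=R2
U=np.array([.5992,-.1374,45.0])
def u2w(x,y,t=0): 
    c,s=np.cos(np.radians(U[2])),np.sin(np.radians(U[2])); return U[0]+c*x-s*y,U[1]+s*x+c*y
def w2u(x,y):
    c,s=np.cos(np.radians(U[2])),np.sin(np.radians(U[2])); d=np.array([x,y])-U[:2]; return c*d[0]+s*d[1],-s*d[0]+c*d[1]
'''
open('h.py','w').write(s)
E
python3 - <<'E'
from h import *
cams=caps()
o=outlines(cams,"stick_tray"); print("tray",fit(cams,o,"stick_tray",(.45,-.16,.78),maxd=30))
for k in range(2):
    cams=caps(); nuts(cams,[(.475,-.396),(.571,-.40),(.545,-.333),(.53,-.458)])
img=cv2.cvtColor(np.hstack([cv2.resize(cams["top"]["frame"][90:260,180:350],None,fx=2.3,fy=2.3,interpolation=3),cv2.resize(cams["side"]["frame"][110:280,230:400],None,fx=2.3,fy=2.3,interpolation=3)]),cv2.COLOR_RGB2BGR)
cv2.imwrite("pics/unit.png",img)
print(w2u(.6215,.026),w2u(.652,-.29),w2u(.454,-.1575))
E
```

```text
tray (array([ 0.45315892, -0.15699406, 43.19817443]), np.float64(0.09701171491212113), 2)
[ 0.475 -0.396] ([0.4772, -0.3953, 36.4975], np.float64(0.063), 1) [None, [0.477, -0.395, 36.497]]
[ 0.571 -0.4  ] ([0.5707, -0.3991, 24.3456], np.float64(0.155), 2) [[0.569, -0.399, 9.631], [0.572, -0.398, 20.721]]
[ 0.545 -0.333] ([0.5467, -0.3332, 26.2082], np.float64(0.165), 2) [[0.545, -0.333, 13.618], [0.548, -0.332, 7.753]]
[ 0.53  -0.458] ([0.53, -0.4574, 2.2835], np.float64(0.176), 2) [[0.529, -0.457, 50.759], [0.531, -0.457, 15.429]]
[ 0.475 -0.396] ([0.4756, -0.3943, -23.9425], np.float64(0.139), 2) [[0.475, -0.394, 40.52], [0.477, -0.394, 41.2]]
[ 0.571 -0.4  ] ([0.571, -0.3991, 26.8612], np.float64(0.164), 2) [[0.568, -0.398, 26.194], [0.572, -0.399, 23.093]]
[ 0.545 -0.333] ([0.5475, -0.3326, 20.8593], np.float64(0.113), 2) [[0.547, -0.333, 19.129], [0.549, -0.331, 6.462]]
[ 0.53  -0.458] ([0.5297, -0.4561, 55.8843], np.float64(0.119), 2) [[0.528, -0.456, 1.413], [0.531, -0.457, 48.23]]
(np.float64(0.13130972926634193), np.float64(0.09977276682542179)) (np.float64(-0.07056925676241738), np.float64(-0.1452397328557169)) (np.float64(-0.11688475093013628), np.float64(0.08845905832643704))
```

View pics/unit.png

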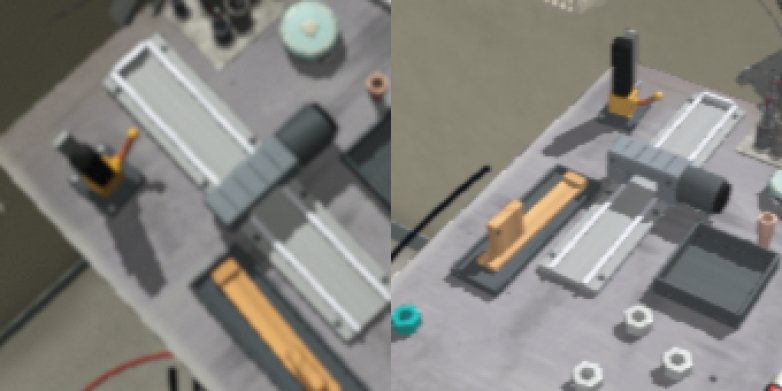

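```bash
python3 - <<'E'
from h import *
a,b=u2w(-.034,0)
plan([(.547,-.3327,.10,-10),(.547,-.3327,.023,-10),(.547,-.3327,.08,-10),(a,b,.08,-15),(a,b,.0345,-15),(a,b,.08,-15)])
E
```

```text
[np.float64(0.38), np.float64(-0.1097), np.float64(0.1395), np.float64(-0.0), np.float64(-0.0), np.float64(-57.7)] n>=10.1 yaw -10
[np.float64(0.0), np.float64(0.0), np.float64(0.077), np.float64(0.0), np.float64(0.0), np.float64(0.0)] n>=1.8 yaw -10
[np.float64(0.0), np.float64(0.0), np.float64(-0.057), np.float64(0.0), np.float64(0.0), np.float64(0.0)] n>=1.4 yaw -10
[np.float64(0.1735), np.float64(-0.002), np.float64(0.0), np.float64(0.0), np.float64(0.0), np.float64(5.0)] n>=4.2 yaw -15
[np.float64(0.0), np.float64(0.0), np.float64(0.0455), np.float64(0.0), np.float64(0.0), np.float64(0.0)] n>=1.1 yaw -15
[np.float64(0.0), np.float64(0.0), np.float64(-0.0455), np.float64(0.0), np.float64(0.0), np.float64(0.0)] n>=1.1 yaw -15
```

Call:
play_rows([
  [[0.38,-0.1097,0.1395,0,0,-57.7],[0.38,-0.1097,0.1395,0,0,-57.7],[0.38,-0.1097,0.1395,0,0,-57.7],[0.38,-0.1097,0.1395,0,0,-57.7],[0.38,-0.1097,0.1395,0,0,-57.7],[0.38,-0.1097,0.1395,0,0,-57.7],[0.38,-0.1097,0.1395,0,0,-57.7],[0.38,-0.1097,0.1395,0,0,-57.7]],
], fingers=0.06)

```text
time_s: 2.87
position: [0.4848, -0.382, 0.1282]
tcp_rot: [[0.175, 0.985, 0.0], [0.985, -0.175, -0.0], [-0.0, 0.0, -1.0]]
force: [1.1, -1.5, 0.5]
opening: 0.692
grasp_force: 0.0
```

```bash
sed -i 's/print(\[round(v,4) for v in d\]+\[round(v,1) for v in w\]/print([round(float(v),4) for v in d]+[round(float(v),1) for v in w]/' h.py; python3 - <<'E'
from h import *
s=bot.read_state(); print(s["position"],s["opening"],s["time_s"])
plan([(.547,-.3327,.10,-10)])
E
```

```text
[ 0.48476125 -0.38196502  0.12816722] 0.6922741786345845 2.8667
[0.0594, 0.0526, 0.0282, 0.0, 0.0, -0.1] n>=2.0 yaw -10
```

Call:
play_rows([
  [[0.0594,0.0526,0.0282,0,0,0],[0.0594,0.0526,0.0282,0,0,0],[0.0594,0.0526,0.0282,0,0,0],[0.0594,0.0526,0.0282,0,0,0],[0.0594,0.0526,0.065,0,0,0],[0.0594,0.0526,0.09,0,0,0],[0.0594,0.0526,0.1052,0,0,0],[0.0594,0.0526,0.1052,0,0,0]],
])

```text
time_s: 3.53
position: [0.5429, -0.3341, 0.0206]
tcp_rot: [[0.183, 0.983, -0.005], [0.983, -0.183, 0.004], [0.003, -0.006, -1.0]]
force: [-0.9, 0.4, -0.2]
opening: 0.69
grasp_force: 0.0
```

Call:
play_rows([
  [[0,0,0,0,0,0],[0,0,0,0,0,0],[0,0,0,0,0,0],[0,0,0,0,0,0],[0,0,0,0,0,0],[0,0,0,0,0,0]],
], fingers=0.02)

```text
time_s: 4.03
position: [0.5463, -0.3346, 0.0245]
tcp_rot: [[0.181, 0.983, 0.001], [0.983, -0.181, -0.001], [-0.001, 0.001, -1.0]]
force: [-0.6, 0.3, 4.3]
opening: 0.33
grasp_force: 29.9
```

Call:
play_rows([
  [[0,0,-0.02,0,0,0],[0,0,-0.04,0,0,0],[0,0,-0.057,0,0,0],[0,0,-0.057,0,0,0]],
])

```text
time_s: 4.37
position: [0.5479, -0.3357, 0.0842]
tcp_rot: [[0.181, 0.984, 0.005], [0.984, -0.181, -0.005], [-0.004, 0.006, -1.0]]
force: [-0.4, -0.2, -0.9]
opening: 0.326
grasp_force: 29.8
```

```bash
python3 - <<'E'
from h import *
a,b=u2w(-.034,0)
plan([(a,b,.08,-15),(a,b,.0345,-15)])
E
```

```text
[0.1764, -0.0047, 0.0035, 0.4, 0.2, 4.6] n>=4.2 yaw -15
[0.0, 0.0, 0.0455, 0.0, 0.0, 0.0] n>=1.1 yaw -15
```

Call:
play_rows([
  [[0.06,-0.0047,0.0035,0.4,0.2,4.6],[0.12,-0.0047,0.0035,0.4,0.2,4.6],[0.15,-0.0047,0.0035,0.4,0.2,4.6],[0.1764,-0.0047,0.0035,0.4,0.2,4.6],[0.1764,-0.0047,0.0035,0.4,0.2,4.6],[0.1764,-0.0047,0.0035,0.4,0.2,4.6],[0.1764,-0.0047,0.0035,0.4,0.2,4.6],[0.1764,-0.0047,0.0035,0.4,0.2,4.6]],
])

```text
time_s: 5.03
position: [0.5734, -0.1613, 0.0767]
tcp_rot: [[0.26, 0.966, -0.006], [0.966, -0.26, 0.004], [0.003, -0.006, -1.0]]
force: [-0.2, -0.2, -0.5]
opening: 0.326
grasp_force: 29.8
```

```bash
python3 - <<'E'
from h import *
a,b=u2w(-.034,0)
plan([(a,b,.0345,-15)])
E
```

```text
[0.0003, 0.002, 0.0422, -0.4, -0.1, -0.1] n>=1.0 yaw -15
```

Call:
play_rows([
  [[0,0.001,0.015,0,0,0],[0,0.001,0.03,0,0,0],[0,0.001,0.038,0,0,0],[0,0.001,0.038,0,0,0],[0,0.001,0.038,0,0,0],[0,0.001,0.038,0,0,0]],
])

```text
time_s: 5.53
position: [0.5742, -0.161, 0.0393]
tcp_rot: [[0.26, 0.965, -0.005], [0.966, -0.26, 0.005], [0.003, -0.006, -1.0]]
force: [0.4, 0.8, -0.0]
opening: 0.329
grasp_force: 29.8
```

```bash
python3 - <<'E'
from h import *
a,b=u2w(-.034,0)
plan([(a,b,.0345,-15)]); s=bot.read_state(); print(s["position"],s["force"],s["tcp_rot"])
E
```

```text
[-0.0002, 0.0011, 0.0048, -0.4, -0.2, -0.1] n>=0.1 yaw -15
[ 0.57416668 -0.16100367  0.03932979] [ 0.36217346  0.81756551 -0.01564234] [[ 0.26036802  0.96549523 -0.00523918]
 [ 0.96550484 -0.26034619  0.00450057]
 [ 0.00298128 -0.00623026 -0.99997615]]
```

Call:
play_rows([
  [[0,0.001,0.004,0.4,0.2,0],[0,0.001,0.004,0.4,0.2,0],[0,0.001,0.004,0.4,0.2,0],[0,0.001,0.004,0.4,0.2,0]],
])

```text
time_s: 5.87
position: [0.5751, -0.1602, 0.0352]
tcp_rot: [[0.259, 0.966, -0.011], [0.966, -0.259, 0.01], [0.007, -0.014, -1.0]]
force: [-1.0, 0.0, -0.4]
opening: 0.329
grasp_force: 29.8
```

Call:
play_rows([
  [[0,0,0,0,0,0],[0,0,0,0,0,0],[0,0,0,0,0,0],[0,0,0,0,0,0]],
], fingers=0.043)

```text
time_s: 6.2
position: [0.5749, -0.1602, 0.0351]
tcp_rot: [[0.259, 0.966, -0.012], [0.966, -0.259, 0.01], [0.007, -0.014, -1.0]]
force: [0.0, 0.4, -0.4]
opening: 0.476
grasp_force: 0.0
```

Call:
play_rows([
  [[0,0,-0.02,0,0,0],[0,0,-0.06,0,0,0],[0,0,-0.07,0,0,0],[0,0,-0.07,0,0,0]],
])

```text
time_s: 6.53
position: [0.5782, -0.1621, 0.1085]
tcp_rot: [[0.259, 0.966, -0.005], [0.966, -0.259, 0.007], [0.005, -0.006, -1.0]]
force: [0.0, -0.1, 0.4]
opening: 0.49
grasp_force: 0.0
```

```bash
python3 - <<'E'
from h import *
plan([(.571,-.3991,.09,-8),(.571,-.3991,.023,-8)])
E
```

```text
[-0.2309, 0.0546, 0.017, -0.3, -0.3, -7.0] n>=5.7 yaw -8
[0.0, 0.0, 0.067, 0.0, 0.0, 0.0] n>=1.6 yaw -8
```

Call:
play_rows([
  [[-0.05,0.0546,0.017,-0.3,-0.3,-7],[-0.1,0.0546,0.017,-0.3,-0.3,-7],[-0.14,0.0546,0.017,-0.3,-0.3,-7],[-0.18,0.0546,0.017,-0.3,-0.3,-7],[-0.21,0.0546,0.017,-0.3,-0.3,-7],[-0.2309,0.0546,0.017,-0.3,-0.3,-7],[-0.2309,0.0546,0.017,-0.3,-0.3,-7],[-0.2309,0.0546,0.017,-0.3,-0.3,-7]],
], fingers=0.06)

```text
time_s: 7.2
position: [0.5666, -0.4002, 0.0839]
tcp_rot: [[0.144, 0.99, -0.009], [0.99, -0.144, 0.005], [0.004, -0.01, -1.0]]
force: [-0.1, 1.4, -0.2]
opening: 0.685
grasp_force: 0.0
```

```bash
python3 - <<'E'
from h import *
plan([(.571,-.3991,.023,-8)])
cams=caps()
r=nuts(cams,[u2w(-.034,0)],z=.01)[0]
if r: print("unit",w2u(*r[0][:2]))
nuts(cams,[(.571,-.399)])
E
```

```text
[0.0015, 0.0048, 0.0608, -0.5, -0.2, -0.3] n>=1.5 yaw -8
[ 0.575 -0.161] ([0.5752, -0.1584, 15.3881], np.float64(0.523), 2) [[0.576, -0.16, 20.861], [0.572, -0.157, 16.774]]
unit (np.float64(-0.03185342826760909), np.float64(0.0021339259841579843))
[ 0.571 -0.399] None [None, None]
```

Call:
play_rows([
  [[0.0015,0.003,0.02,-0.4,-0.2,0],[0.0015,0.003,0.04,-0.4,-0.2,0],[0.0015,0.003,0.055,-0.4,-0.2,0],[0.0015,0.003,0.061,-0.4,-0.2,0],[0.0015,0.003,0.061,-0.4,-0.2,0],[0.0015,0.003,0.061,-0.4,-0.2,0]],
])

```text
time_s: 8.0
position: [0.5712, -0.3963, 0.0245]
tcp_rot: [[0.139, 0.99, -0.002], [0.99, -0.139, -0.0], [-0.001, -0.002, -1.0]]
force: [-0.4, -0.4, -0.9]
opening: 0.692
grasp_force: 0.0
```

Call:
play_rows([
  [[0,0,0,0,0,0],[0,0,0,0,0,0],[0,0,0,0,0,0],[0,0,0,0,0,0],[0,0,0,0,0,0],[0,0,0,0,0,0]],
], fingers=0.02)

```text
time_s: 8.5
position: [0.5712, -0.3968, 0.025]
tcp_rot: [[0.14, 0.99, -0.001], [0.99, -0.14, -0.001], [-0.001, -0.001, -1.0]]
force: [-0.5, 0.2, 1.1]
opening: 0.328
grasp_force: 30.1
```

Call:
play_rows([
  [[0,0,-0.02,0,0,0],[0,0,-0.04,0,0,0],[0,0,-0.06,0,0,0],[0,0,-0.06,0,0,0],[0,0,-0.06,0,0,0],[0,0,-0.06,0,0,0]],
])

```text
time_s: 9.0
position: [0.5705, -0.3961, 0.0838]
tcp_rot: [[0.14, 0.99, -0.003], [0.99, -0.14, 0.001], [0.0, -0.003, -1.0]]
force: [0.0, 0.6, -1.2]
opening: 0.326
grasp_force: 30.0
```

```bash
python3 - <<'E'
from h import *
a,b=u2w(-.070,0)
plan([(a,b,.08,-15),(a,b,.0365,-15)])
E
```

```text
[0.2042, -0.0498, 0.004, -0.1, -0.0, 7.0] n>=5.0 yaw -15
[0.0, 0.0, 0.0435, 0.0, 0.0, 0.0] n>=1.0 yaw -15
```

Call:
play_rows([
  [[0.05,-0.0498,0.004,0,0,7],[0.1,-0.0498,0.004,0,0,7],[0.14,-0.0498,0.004,0,0,7],[0.18,-0.0498,0.004,0,0,7],[0.2052,-0.0498,0.004,0,0,7],[0.2052,-0.0498,0.004,0,0,7],[0.2052,-0.0498,0.004,0,0,7],[0.2052,-0.0498,0.004,0,0,7]],
])

```text
time_s: 9.67
position: [0.5503, -0.1859, 0.0796]
tcp_rot: [[0.257, 0.966, -0.003], [0.966, -0.257, -0.0], [-0.001, -0.002, -1.0]]
force: [0.3, -0.5, -1.6]
opening: 0.331
grasp_force: 30.0
```

Call:
play_rows([
  [[0,0,0.02,0,0,0],[0,0,0.036,0,0,0],[0,0,0.036,0,0,0],[0,0,0.036,0,0,0],[0,0,0.036,0,0,0]],
])

```text
time_s: 10.08
position: [0.5507, -0.188, 0.0447]
tcp_rot: [[0.261, 0.965, -0.001], [0.965, -0.261, -0.001], [-0.001, -0.0, -1.0]]
force: [-0.1, 0.5, -0.5]
opening: 0.331
grasp_force: 30.0
```

```bash
python3 - <<'E'
from h import *
a,b=u2w(-.070,0)
plan([(a,b,.0356,-15)])
E
```

```text
[0.0008, -0.0012, 0.0091, -0.0, 0.1, -0.1] n>=0.2 yaw -15
```

Call:
play_rows([
  [[0.001,-0.001,0.005,0,0,0],[0.001,-0.001,0.009,0,0,0],[0.001,-0.001,0.009,0,0,0],[0.001,-0.001,0.009,0,0,0]],
])

```text
time_s: 10.42
position: [0.5496, -0.1852, 0.0356]
tcp_rot: [[0.259, 0.966, -0.001], [0.966, -0.259, -0.0], [-0.001, -0.001, -1.0]]
force: [0.5, 0.4, -0.8]
opening: 0.326
grasp_force: 30.0
```

Call:
play_rows([
  [[0,0,0,0,0,0],[0,0,0,0,0,0],[0,0,0,0,0,0],[0,0,0,0,0,0]],
], fingers=0.041)

```text
time_s: 10.75
position: [0.5499, -0.1853, 0.0358]
tcp_rot: [[0.259, 0.966, -0.001], [0.966, -0.259, -0.001], [-0.001, -0.001, -1.0]]
force: [0.3, -0.2, 0.4]
opening: 0.459
grasp_force: 0.0
```

Call:
play_rows([
  [[0,0,-0.02,0,0,0],[0,0,-0.06,0,0,0],[0,0,-0.07,0,0,0],[0,0,-0.07,0,0,0]],
])

```text
time_s: 11.08
position: [0.5522, -0.1864, 0.109]
tcp_rot: [[0.259, 0.966, 0.006], [0.966, -0.259, -0.004], [-0.003, 0.006, -1.0]]
force: [0.7, -0.7, -0.3]
opening: 0.472
grasp_force: 0.0
```

```bash
python3 - <<'E'
from h import *
plan([(.4765,-.395,.09,7),(.4765,-.395,.023,7)])
E
```

```text
[-0.221, -0.0192, 0.0195, 0.3, 0.2, -22.0] n>=5.3 yaw 7
[0.0, 0.0, 0.067, 0.0, 0.0, 0.0] n>=1.6 yaw 7
```

Call:
play_rows([
  [[-0.05,-0.0192,0.0195,0,0,-7],[-0.1,-0.0192,0.0195,0,0,-14],[-0.14,-0.0192,0.0195,0,0,-20],[-0.18,-0.0192,0.0195,0,0,-22],[-0.21,-0.0192,0.0195,0,0,-22],[-0.221,-0.0192,0.0195,0,0,-22],[-0.221,-0.0192,0.0195,0,0,-22],[-0.221,-0.0192,0.0195,0,0,-22]],
], fingers=0.06)

```text
time_s: 11.75
position: [0.4727, -0.3945, 0.0848]
tcp_rot: [[-0.118, 0.993, -0.002], [0.993, 0.118, 0.001], [0.002, -0.002, -1.0]]
force: [0.5, -0.6, 0.4]
opening: 0.69
grasp_force: 0.0
```

```bash
python3 - <<'E'
from h import *
cams=caps()
cv2.imwrite("pics/inf.png",cv2.cvtColor(np.hstack([cv2.resize(cams["top"]["frame"][150:250,270:390],None,fx=3.3,fy=3.3,interpolation=3),cv2.resize(cams["side"]["frame"][160:260,270:390],None,fx=3.3,fy=3.3,interpolation=3)]),cv2.COLOR_RGB2BGR))
for x in (-.034,-.07):
    r=nuts(cams,[u2w(x,0)],z=.01,maxd=8)[0]
    if r: print("unit",w2u(*r[0][:2]))
plan([(.4765,-.395,.023,7)])
E
```

```text
[ 0.575 -0.161] ([0.5733, -0.1572, 9.782], np.float64(0.105), 1) [[0.573, -0.157, 9.782], None]
unit (np.float64(-0.03233326029604044), np.float64(0.0043197698120350965))
[ 0.55  -0.187] None [None, None]
[-0.0033, 0.0019, 0.063, -0.1, -0.0, 0.1] n>=1.5 yaw 7
```

View pics/inf.png

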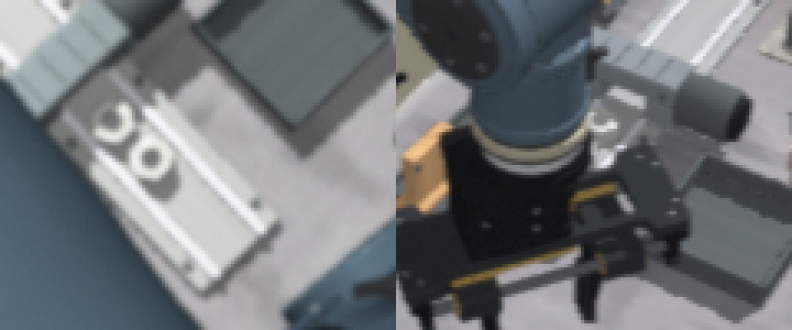

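Top view: two nuts sit in the channel at about (305,187) and (316,196) in full-frame pixels, seemingly near the +y fence. I'll check the channel axis against the white fence lines.

```bash
python3 - <<'E'
from h import *
from scipy.ndimage import map_coordinates
cams=caps()
for c in ("top","side"):
    g=cv2.imread(f"pics/{c}0.png",0).astype(float)
    ys=np.arange(-.04,.0401,.0005)
    for x0,x1 in ((-.155,-.08),(-.08,-.02),(.06,.2)):
        acc=0
        for x in np.linspace(x0,x1,40):
            P=np.array([[*u2w(x,y),.015] for y in ys]); q=proj(cams[c],P)
            acc=acc+map_coordinates(g,[q[:,1],q[:,0]],order=1)
        acc/=40
        L=(ys>.012)&(ys<.034);R=(ys<-.012)&(ys>-.034)
        f=lambda m:(ys[m]*(np.clip(acc[m]-np.median(acc[m]),0,None)**2)).sum()/(np.clip(acc[m]-np.median(acc[m]),0,None)**2).sum()
        print(c,x0,round(f(L)*1000,1),round(f(R)*1000,1),"mid",round((f(L)+f(R))*500,2))
E
```

```text
top -0.155 23.8 -22.2 mid 0.78
top -0.08 24.3 -22.1 mid 1.09
top 0.06 25.9 -24.0 mid 0.95
side -0.155 22.5 -23.5 mid -0.52
side -0.08 22.3 -23.7 mid -0.71
side 0.06 25.0 -24.8 mid 0.08
```

Call:
play_rows([
  [[-0.002,0.0015,0.02,0,0,0],[-0.002,0.0015,0.04,0,0,0],[-0.002,0.0015,0.055,0,0,0],[-0.002,0.0015,0.063,0,0,0],[-0.002,0.0015,0.063,0,0,0],[-0.002,0.0015,0.063,0,0,0]],
])

```text
time_s: 12.65
position: [0.4757, -0.3952, 0.0232]
tcp_rot: [[-0.122, 0.993, -0.002], [0.993, 0.122, -0.0], [0.0, -0.002, -1.0]]
force: [-0.5, 0.0, 0.0]
opening: 0.688
grasp_force: 0.0
```

Call:
play_rows([
  [[0,0,0,0,0,0],[0,0,0,0,0,0],[0,0,0,0,0,0],[0,0,0,0,0,0],[0,0,0,0,0,0],[0,0,0,0,0,0]],
], fingers=0.02)

```text
time_s: 13.15
position: [0.4757, -0.3956, 0.0237]
tcp_rot: [[-0.121, 0.993, -0.001], [0.993, 0.121, -0.001], [-0.001, -0.001, -1.0]]
force: [-0.4, 0.1, 2.6]
opening: 0.336
grasp_force: 30.0
```

Call:
play_rows([
  [[0,0,-0.02,0,0,0],[0,0,-0.04,0,0,0],[0,0,-0.06,0,0,0],[0,0,-0.06,0,0,0],[0,0,-0.06,0,0,0],[0,0,-0.06,0,0,0]],
])

```text
time_s: 13.65
position: [0.4752, -0.395, 0.0826]
tcp_rot: [[-0.121, 0.993, -0.002], [0.993, 0.121, 0.0], [0.001, -0.002, -1.0]]
force: [-0.8, 0.5, -1.4]
opening: 0.333
grasp_force: 30.0
```

```bash
python3 - <<'E'
from h import *
a,b=u2w(-.107,-.0015)
plan([(a,b,.08,-15),(a,b,.0356,-15)])
E
```

```text
[0.1735, 0.071, 0.0026, -0.1, -0.0, 22.0] n>=4.5 yaw -15
[0.0, 0.0, 0.0444, 0.0, 0.0, 0.0] n>=1.1 yaw -15
```

Call:
play_rows([
  [[0.04,0.016,0.0026,0,0,6],[0.08,0.033,0.0026,0,0,12],[0.12,0.049,0.0026,0,0,18],[0.15,0.061,0.0026,0,0,22],[0.1735,0.071,0.0026,0,0,22],[0.1735,0.071,0.0026,0,0,22],[0.1735,0.071,0.0026,0,0,22],[0.1735,0.071,0.0026,0,0,22]],
])

```text
time_s: 14.32
position: [0.5248, -0.2149, 0.0796]
tcp_rot: [[0.259, 0.966, -0.002], [0.966, -0.259, -0.0], [-0.001, -0.002, -1.0]]
force: [-0.0, -0.6, -0.3]
opening: 0.335
grasp_force: 30.0
```

Call:
play_rows([
  [[0,0,0.02,0,0,0],[0,0,0.036,0,0,0],[0,0,0.036,0,0,0],[0,0,0.036,0,0,0],[0,0,0.036,0,0,0]],
])

```text
time_s: 14.73
position: [0.525, -0.216, 0.0447]
tcp_rot: [[0.261, 0.965, -0.001], [0.965, -0.261, -0.001], [-0.001, -0.001, -1.0]]
force: [0.2, 0.3, 0.2]
opening: 0.331
grasp_force: 30.0
```

```bash
python3 - <<'E'
from h import *
a,b=u2w(-.107,-.0015)
plan([(a,b,.035,-15)])
E
```

```text
[0.0017, -0.0009, 0.0097, -0.0, 0.1, -0.1] n>=0.2 yaw -15
```

Call:
play_rows([
  [[0,-0.001,0.005,0,0,0],[0,-0.001,0.0095,0,0,0],[0,-0.001,0.0095,0,0,0],[0,-0.001,0.0095,0,0,0]],
])

```text
time_s: 15.07
position: [0.5239, -0.2144, 0.035]
tcp_rot: [[0.259, 0.966, -0.002], [0.966, -0.259, -0.0], [-0.001, -0.001, -1.0]]
force: [-1.2, 0.4, -1.3]
opening: 0.334
grasp_force: 30.0
```

Call:
play_rows([
  [[0,0,0,0,0,0],[0,0,0,0,0,0],[0,0,0,0,0,0],[0,0,0,0,0,0]],
], fingers=0.041)

```text
time_s: 15.4
position: [0.5242, -0.2144, 0.0352]
tcp_rot: [[0.259, 0.966, -0.001], [0.966, -0.259, -0.001], [-0.001, -0.001, -1.0]]
force: [0.3, -0.4, 0.7]
opening: 0.46
grasp_force: 0.0
```

Call:
play_rows([
  [[0,0,-0.02,0,0,0],[0,0,-0.06,0,0,0],[0,0,-0.07,0,0,0],[0,0,-0.07,0,0,0]],
])

```text
time_s: 15.73
position: [0.5263, -0.2157, 0.1083]
tcp_rot: [[0.259, 0.966, 0.005], [0.966, -0.259, -0.005], [-0.003, 0.006, -1.0]]
force: [0.4, -0.8, -0.1]
opening: 0.472
grasp_force: 0.0
```

```bash
python3 - <<'E'
from h import *
plan([(.53,-.457,.09,-38),(.53,-.457,.023,-38)])
E
```

```text
[-0.2321, 0.066, 0.0195, 0.4, 0.1, 23.0] n>=5.8 yaw -38
[0.0, 0.0, 0.067, 0.0, 0.0, 0.0] n>=1.6 yaw -38
```

Call:
play_rows([
  [[-0.04,0.011,0.0195,0,0,5],[-0.08,0.022,0.0195,0,0,10],[-0.12,0.033,0.0195,0,0,15],[-0.16,0.044,0.0195,0,0,20],[-0.2,0.055,0.0195,0,0,23],[-0.2321,0.066,0.0195,0,0,23],[-0.2321,0.066,0.0195,0,0,23],[-0.2321,0.066,0.0195,0,0,23]],
], fingers=0.055)

```text
time_s: 16.4
position: [0.5266, -0.4577, 0.0838]
tcp_rot: [[0.619, 0.786, -0.002], [0.786, -0.619, 0.0], [-0.001, -0.002, -1.0]]
force: [-1.2, 0.9, -0.3]
opening: 0.63
grasp_force: 0.0
```

Call:
play_rows([
  [[0,0,0,0,0,0],[0,0,0,0,0,0],[0,0,0,0,0,0]],
])

```text
time_s: 16.65
position: [0.5275, -0.4535, 0.0849]
tcp_rot: [[0.615, 0.789, -0.003], [0.789, -0.615, 0.001], [-0.001, -0.003, -1.0]]
force: [0.6, 0.1, 0.6]
opening: 0.631
grasp_force: 0.0
```

```bash
python3 - <<'E'
from h import *
cams=caps(); nuts(cams,[(.53,-.457)])
plan([(.53,-.457,.023,-38)])
E
```

```text
[ 0.53  -0.457] ([0.5311, -0.4575, 13.7084], np.float64(0.162), 1) [None, [0.531, -0.458, 13.708]]
[-0.0005, 0.0031, 0.0628, -0.1, 0.1, 0.0] n>=1.5 yaw -38
```

Call:
play_rows([
  [[-0.0005,0.003,0.02,0,0,0],[-0.0005,0.003,0.04,0,0,0],[-0.0005,0.003,0.055,0,0,0],[-0.0005,0.003,0.062,0,0,0],[-0.0005,0.003,0.062,0,0,0],[-0.0005,0.003,0.062,0,0,0]],
])

```text
time_s: 17.35
position: [0.5296, -0.4577, 0.0233]
tcp_rot: [[0.616, 0.788, -0.002], [0.788, -0.616, 0.0], [-0.001, -0.001, -1.0]]
force: [0.7, -0.1, 0.5]
opening: 0.634
grasp_force: 0.0
```

Call:
play_rows([
  [[0,0,0,0,0,0],[0,0,0,0,0,0],[0,0,0,0,0,0],[0,0,0,0,0,0],[0,0,0,0,0,0],[0,0,0,0,0,0]],
], fingers=0.02)

```text
time_s: 17.85
position: [0.5298, -0.4581, 0.0242]
tcp_rot: [[0.616, 0.788, -0.001], [0.788, -0.616, -0.001], [-0.001, -0.0, -1.0]]
force: [0.3, 0.9, 2.5]
opening: 0.327
grasp_force: 30.0
```

Call:
play_rows([
  [[0,0,-0.02,0,0,0],[0,0,-0.04,0,0,0],[0,0,-0.06,0,0,0],[0,0,-0.06,0,0,0],[0,0,-0.06,0,0,0],[0,0,-0.06,0,0,0]],
])

```text
time_s: 18.35
position: [0.5292, -0.4573, 0.0828]
tcp_rot: [[0.616, 0.788, -0.002], [0.788, -0.616, 0.001], [-0.001, -0.002, -1.0]]
force: [0.6, -0.3, -0.8]
opening: 0.327
grasp_force: 30.0
```

```bash
python3 - <<'E'
from h import *
a,b=u2w(-.143,-.0015)
plan([(a,b,.08,-15),(a,b,.0356,-15)])
E
```

```text
[0.153, -0.1578, 0.003, -0.1, 0.0, -23.0] n>=5.3 yaw -15
[0.0, 0.0, 0.0444, 0.0, 0.0, 0.0] n>=1.1 yaw -15
```

Call:
play_rows([
  [[0.027,-0.028,0.003,0,0,-5],[0.054,-0.056,0.003,0,0,-10],[0.08,-0.082,0.003,0,0,-15],[0.106,-0.109,0.003,0,0,-20],[0.13,-0.134,0.003,0,0,-23],[0.153,-0.1578,0.003,0,0,-23],[0.153,-0.1578,0.003,0,0,-23],[0.153,-0.1578,0.003,0,0,-23]],
])

```text
time_s: 19.02
position: [0.4983, -0.2374, 0.0793]
tcp_rot: [[0.257, 0.967, -0.005], [0.967, -0.257, 0.002], [0.001, -0.005, -1.0]]
force: [0.2, -1.5, -0.3]
opening: 0.326
grasp_force: 30.0
```

Call:
play_rows([
  [[0,0,0.02,0,0,0],[0,0,0.036,0,0,0],[0,0,0.036,0,0,0],[0,0,0.036,0,0,0],[0,0,0.036,0,0,0],[0,0,0.036,0,0,0]],
])

```text
time_s: 19.52
position: [0.5001, -0.2412, 0.0451]
tcp_rot: [[0.26, 0.966, -0.0], [0.966, -0.26, -0.002], [-0.001, 0.0, -1.0]]
force: [-0.4, -0.3, -0.5]
opening: 0.331
grasp_force: 30.0
```

```bash
python3 - <<'E'
from h import *
a,b=u2w(-.143,-.0015)
plan([(a,b,.035,-15)])
E
```

```text
[0.0013, -0.0014, 0.0101, 0.0, 0.1, -0.1] n>=0.2 yaw -15
```

Call:
play_rows([
  [[0,-0.001,0.005,0,0,0],[0,-0.001,0.01,0,0,0],[0,-0.001,0.01,0,0,0],[0,-0.001,0.01,0,0,0]],
])

```text
time_s: 19.85
position: [0.4985, -0.2399, 0.0344]
tcp_rot: [[0.259, 0.966, -0.002], [0.966, -0.259, -0.0], [-0.001, -0.002, -1.0]]
force: [-0.8, 0.4, -0.6]
opening: 0.328
grasp_force: 30.0
```

Call:
play_rows([
  [[0,0,0,0,0,0],[0,0,0,0,0,0],[0,0,0,0,0,0],[0,0,0,0,0,0]],
], fingers=0.041)

```text
time_s: 20.18
position: [0.4987, -0.2399, 0.0347]
tcp_rot: [[0.259, 0.966, -0.001], [0.966, -0.259, -0.001], [-0.001, -0.001, -1.0]]
force: [-0.2, -0.7, -0.1]
opening: 0.456
grasp_force: 0.0
```

Call:
play_rows([
  [[0,0,-0.02,0,0,0],[0,0,-0.06,0,0,0],[0,0,-0.1,0,0,0],[0,0,-0.12,0,0,0],[0,0,-0.12,0,0,0]],
])

```text
time_s: 20.6
position: [0.5016, -0.2418, 0.1597]
tcp_rot: [[0.259, 0.966, 0.007], [0.966, -0.259, -0.007], [-0.005, 0.009, -1.0]]
force: [0.1, 0.9, -0.0]
opening: 0.465
grasp_force: 0.0
```

```bash
python3 - <<'E'
from h import *
plan([(.5,-.40,.2,-45)])
E
```

```text
[-0.1534, 0.0398, -0.0392, 0.6, 0.1, 30.0] n>=4.2 yaw -45
```

Call:
play_rows([
  [[-0.03,0,-0.04,0,0,5],[-0.07,0,-0.04,0,0,10],[-0.11,0,-0.04,0,0,15],[-0.15,0,-0.04,0,0,20],[-0.19,0,-0.04,0,0,25],[-0.23,-0.03,-0.04,0,0,30],[-0.26,-0.06,-0.04,0,0,30],[-0.29,-0.09,-0.04,0,0,30]],
], fingers=0.05)

```text
time_s: 21.27
position: [0.3435, -0.4925, 0.1934]
tcp_rot: [[0.707, 0.707, -0.002], [0.707, -0.707, 0.001], [-0.001, -0.002, -1.0]]
force: [-0.2, -0.3, -0.7]
opening: 0.576
grasp_force: 0.0
```

```bash
python3 - <<'E'
from h import *
cams=caps()
cv2.imwrite("pics/inf2.png",cv2.cvtColor(np.hstack([cv2.resize(cams["top"]["frame"][150:270,250:370],None,fx=3.3,fy=3.3,interpolation=3),cv2.resize(cams["side"]["frame"][150:270,250:370],None,fx=3.3,fy=3.3,interpolation=3)]),cv2.COLOR_RGB2BGR))
for x in (-.034,-.07,-.107,-.143):
    r=nuts(cams,[u2w(x,0)],z=.01,maxd=8)[0]
    if r: print("unit",np.round(w2u(*r[0][:2]),4))
o=outlines(cams,"push_stick")
print("stick",fit(cams,o,"push_stick",(.46,-.152,np.radians(42)),.004,maxd=40),[fit(cams,{c:o[c]},"push_stick",(.46,-.152,np.radians(42)),.004,maxd=40) for c in o])
s=bot.read_state();print(s["position"])
E
```

```text
[ 0.575 -0.161] ([0.5754, -0.1572, 26.5666], np.float64(0.136), 2) [[0.574, -0.157, 2.844], [0.577, -0.157, 21.679]]
unit [-0.0308  0.0028]
[ 0.55  -0.187] None [None, None]
[ 0.524 -0.213] ([0.5253, -0.2139, 2.8234], np.float64(0.211), 2) [[0.524, -0.213, 16.936], [0.526, -0.214, 3.873]]
unit [-0.1064 -0.0018]
[ 0.498 -0.239] ([0.4986, -0.2389, 15.6557], np.float64(0.114), 2) [[0.498, -0.239, 15.963], [0.499, -0.239, 18.927]]
unit [-0.1429 -0.0007]
stick (array([ 0.4618039 , -0.15109426, 41.92083381]), np.float64(0.10984026550286635), 2) [(array([ 0.46065543, -0.15108134, 41.86753468]), np.float64(0.07874986226120173), 1), (array([ 0.46363768, -0.15147826, 42.39166254]), np.float64(0.09614593048398612), 1)]
[ 0.34620566 -0.49096659  0.19491987]
```

View pics/inf2.png

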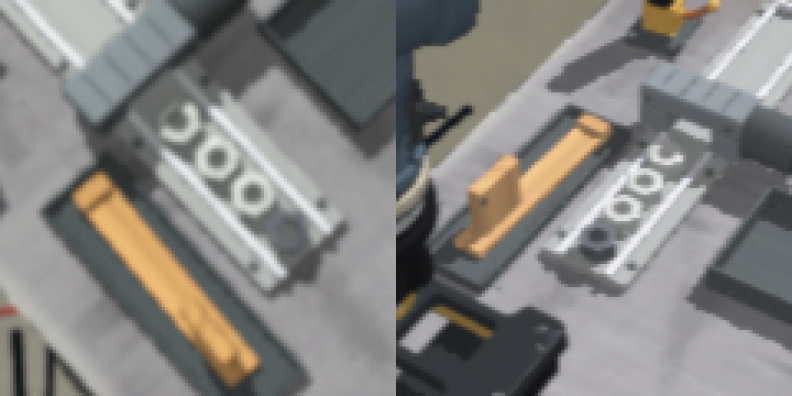

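Top and side views: all four nuts (the dark one rearmost) lie flat in a row between the fences, and the stick is in its tray with its fin at the near end. Next I'll take the stick.

```bash
python3 - <<'E'
from h import *
g=(.4620-.05*np.cos(np.radians(42)),-.1513-.05*np.sin(np.radians(42))); print(g)
plan([(*g,.13,132),(*g,.042,132)])
E
```

```text
(np.float64(0.4248427587261303), np.float64(-0.1847565303179429))
[0.2724, -0.1605, 0.0647, -0.0, 0.1, 3.1] n>=7.7 yaw -48
[0.0, 0.0, 0.088, 0.0, 0.0, 0.0] n>=2.1 yaw -48
```

Call:
play_rows([
  [[0.035,-0.02,0.02,0,0,3],[0.07,-0.04,0.04,0,0,3],[0.105,-0.06,0.0647,0,0,3],[0.14,-0.08,0.0647,0,0,3],[0.175,-0.1,0.0647,0,0,3],[0.21,-0.12,0.0647,0,0,3],[0.24,-0.14,0.0647,0,0,3],[0.2724,-0.1605,0.0647,0,0,3]],
])

```text
time_s: 22.53
position: [0.4247, -0.1833, 0.13]
tcp_rot: [[0.743, 0.669, -0.001], [0.669, -0.743, -0.0], [-0.001, -0.0, -1.0]]
force: [0.9, -0.4, -0.1]
opening: 0.573
grasp_force: 0.0
```

Call:
play_rows([
  [[0,0,0,0,0,0],[0,0,0,0,0,0],[0,0,0,0,0,0],[0,0,0,0,0,0]],
])

```text
time_s: 22.87
position: [0.4251, -0.1871, 0.1302]
tcp_rot: [[0.744, 0.668, 0.0], [0.668, -0.744, -0.002], [-0.001, 0.001, -1.0]]
force: [-0.3, -0.2, 0.3]
opening: 0.576
grasp_force: 0.0
```

```bash
python3 - <<'E'
from h import *
g=(.4248,-.1848)
plan([(*g,.13,132),(*g,.042,132)])
E
```

```text
[0.0013, -0.0019, 0.0002, 0.1, 0.1, -0.1] n>=0.1 yaw -48
[0.0, 0.0, 0.088, 0.0, 0.0, 0.0] n>=2.1 yaw -48
```

Call:
play_rows([
  [[0.001,-0.0015,0.03,0,0,0],[0.001,-0.0015,0.06,0,0,0],[0.001,-0.0015,0.08,0,0,0],[0.001,-0.0015,0.088,0,0,0],[0.001,-0.0015,0.088,0,0,0],[0.001,-0.0015,0.088,0,0,0]],
])

```text
time_s: 23.37
position: [0.424, -0.185, 0.0419]
tcp_rot: [[0.745, 0.668, -0.001], [0.668, -0.745, -0.001], [-0.001, -0.0, -1.0]]
force: [0.8, 0.1, -0.1]
opening: 0.573
grasp_force: 0.0
```

Call:
play_rows([
  [[0,0,0,0,0,0],[0,0,0,0,0,0],[0,0,0,0,0,0],[0,0,0,0,0,0],[0,0,0,0,0,0],[0,0,0,0,0,0],[0,0,0,0,0,0]],
], fingers=0.005)

```text
time_s: 23.95
position: [0.4242, -0.184, 0.0422]
tcp_rot: [[0.743, 0.669, -0.001], [0.669, -0.743, -0.001], [-0.001, 0.0, -1.0]]
force: [0.7, 0.0, 2.6]
opening: 0.159
grasp_force: 30.0
```

Call:
play_rows([
  [[0,0,-0.02,0,0,0],[0,0,-0.04,0,0,0],[0,0,-0.06,0,0,0],[0,0,-0.07,0,0,0],[0,0,-0.07,0,0,0],[0,0,-0.07,0,0,0]],
])

```text
time_s: 24.45
position: [0.4241, -0.1838, 0.1121]
tcp_rot: [[0.743, 0.669, -0.001], [0.669, -0.743, -0.001], [-0.001, 0.0, -1.0]]
force: [-0.1, 0.1, -1.3]
opening: 0.158
grasp_force: 30.0
```

```bash
python3 - <<'E'
from h import *
cams=caps()
o=outlines(cams,"push_stick"); print({c:[int(r["pixels"].sum()) for r in o[c]] for c in o})
a=u2w(-.32,0)
plan([(*a,.112,135),(*a,.0495,135)])
E
```

```text
{'top': [135, 611], 'side': [339, 572]}
[-0.1581, 0.1002, -0.001, -0.2, 0.1, -3.0] n>=4.5 yaw -45
[0.0, 0.0, 0.0625, 0.0, 0.0, 0.0] n>=1.5 yaw -45
```

Call:
play_rows([
  [[-0.035,0.022,0,0,0,-3],[-0.07,0.044,0,0,0,-3],[-0.105,0.066,0,0,0,-3],[-0.135,0.085,0,0,0,-3],[-0.1581,0.1002,0,0,0,-3],[-0.1581,0.1002,0,0,0,-3],[-0.1581,0.1002,0,0,0,-3],[-0.1581,0.1002,0,0,0,-3]],
])

```text
time_s: 25.32
position: [0.3728, -0.3627, 0.1111]
tcp_rot: [[0.708, 0.706, -0.003], [0.706, -0.708, 0.003], [-0.0, -0.004, -1.0]]
force: [-0.1, 0.8, -0.4]
opening: 0.159
grasp_force: 30.0
```

```bash
python3 - <<'E'
from h import *
cams=caps()
s=bot.read_state(); print(s["position"],s["opening"])
o=outlines(cams,"push_stick"); z=s["position"][2]-.0382
i=u2w(-.27,0)
for oo in (o,{"top":o["top"]},{"side":o["side"]}):
    r=fit(cams,oo,"push_stick",(*i,np.radians(45)),z,maxd=60); print(r, r and w2u(*r[0][:2]))
print("tcp unit",w2u(*s["position"][:2]))
x=lambda f:f
cv2.imwrite("pics/st.png",cv2.cvtColor(np.hstack([cv2.resize(cams["top"]["frame"][170:330,270:430],None,fx=2.4,fy=2.4,interpolation=3),cv2.resize(cams["side"]["frame"][160:320,200:360],None,fx=2.4,fy=2.4,interpolation=3)]),cv2.COLOR_RGB2BGR))
a=u2w(-.32,0)
plan([(*a,.0495,135)])
E
```

```text
[ 0.37326738 -0.36201397  0.11143153] 0.1584403572339057
(array([ 0.40927063, -0.32607784, 46.19773319]), np.float64(0.5703473651933774), 2) (np.float64(-0.26771572565663393), np.float64(0.0008849718067188705))
(array([ 0.41067248, -0.32340759, 44.70376841]), np.float64(0.48210937470992943), 1) (np.float64(-0.2648363134079845), np.float64(0.001781856280677313))
(array([ 0.4074179 , -0.32578339, 47.86968607]), np.float64(0.6545997261934152), 1) (np.float64(-0.26881759749253986), np.float64(0.002403254307712238))
tcp unit (np.float64(-0.31858455205371417), np.float64(0.0009324262792097526))
[-0.0014, 0.0005, 0.0623, -0.1, 0.1, 0.1] n>=1.5 yaw -45
```

View pics/st.png

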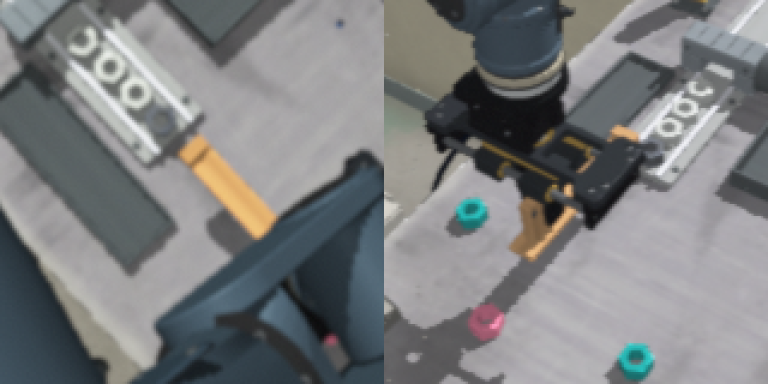

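The stick is held level behind the bed end, tip at about (195,150) in the left crop and in line with the channel. I'll lower it and push.

Call:
play_rows([
  [[-0.001,0.001,0.02,0,0,0],[-0.001,0.001,0.04,0,0,0],[-0.001,0.001,0.055,0,0,0],[-0.001,0.001,0.062,0,0,0],[-0.001,0.001,0.062,0,0,0],[-0.001,0.001,0.062,0,0,0],[-0.001,0.001,0.062,0,0,0],[-0.001,0.001,0.062,0,0,0]],
])

```text
time_s: 26.18
position: [0.374, -0.366, 0.051]
tcp_rot: [[0.707, 0.707, -0.0], [0.707, -0.707, -0.002], [-0.002, 0.001, -1.0]]
force: [-0.3, 0.3, -0.9]
opening: 0.157
grasp_force: 30.0
```

Call:
play_rows([
  [[0.01,0,0,0,0,0],[0.02,0,0,0,0,0],[0.03,0,0,0,0,0],[0.04,0,0,0,0,0],[0.05,0,0,0,0,0],[0.06,0,0,0,0,0],[0.07,0,0,0,0,0],[0.08,0,0,0,0,0]],
])

```text
time_s: 26.85
position: [0.4308, -0.3082, 0.05]
tcp_rot: [[0.707, 0.707, -0.001], [0.707, -0.707, -0.001], [-0.001, -0.001, -1.0]]
force: [-1.8, -1.5, -0.1]
opening: 0.159
grasp_force: 30.0
```

```bash
python3 - <<'E'
from h import *
s=bot.read_state(); print("tcp unit",w2u(*s["position"][:2]),s["position"][2],s["force"])
a=u2w(-.09,0)
plan([(*a,.0495,135)])
E
```

```text
tcp unit (np.float64(-0.23987058213234047), np.float64(-0.001731668614109269)) 0.05003287766214425 [-1.84268455 -1.53835515 -0.07281649]
[0.1499, -0.0017, 0.0003, -0.0, 0.1, -0.0] n>=3.6 yaw -45
```

Call:
play_rows([
  [[0.01,0,0,0,0,0],[0.02,0,0,0,0,0],[0.03,-0.001,0,0,0,0],[0.04,-0.001,0,0,0,0],[0.05,-0.001,0,0,0,0],[0.06,-0.001,0,0,0,0],[0.07,-0.001,0,0,0,0],[0.08,-0.001,0,0,0,0]],
])

```text
time_s: 27.52
position: [0.4865, -0.2509, 0.0498]
tcp_rot: [[0.707, 0.707, -0.002], [0.707, -0.707, -0.0], [-0.001, -0.001, -1.0]]
force: [-1.1, -0.6, 0.3]
opening: 0.16
grasp_force: 30.0
```

Call:
play_rows([
  [[0.01,0,0,0,0,0],[0.02,0,0,0,0,0],[0.03,0,0,0,0,0],[0.04,0,0,0,0,0],[0.05,0,0,0,0,0],[0.06,0,0,0,0,0],[0.065,0,0,0,0,0],[0.068,0,0,0,0,0]],
])

```text
time_s: 28.18
position: [0.5346, -0.2028, 0.0497]
tcp_rot: [[0.707, 0.708, -0.001], [0.708, -0.707, -0.0], [-0.001, -0.001, -1.0]]
force: [-0.8, -1.4, -0.1]
opening: 0.156
grasp_force: 30.0
```

```bash
python3 - <<'E'
from h import *
s=bot.read_state(); print("tcp unit",w2u(*s["position"][:2]),s["position"][2],s["force"],s["opening"])
cams=caps()
for x in (.065,.094,.123,.152):
    r=nuts(cams,[u2w(x,0)],z=.01,maxd=8)[0]
    if r: print("unit",np.round(w2u(*r[0][:2]),4))
cv2.imwrite("pics/out.png",cv2.cvtColor(np.hstack([cv2.resize(cams["top"]["frame"][90:250,210:370],None,fx=2.4,fy=2.4,interpolation=3),cv2.resize(cams["side"]["frame"][110:270,250:410],None,fx=2.4,fy=2.4,interpolation=3)]),cv2.COLOR_RGB2BGR))
E
```

```text
tcp unit (np.float64(-0.09190169251304368), np.float64(-0.000612185656541385)) 0.04965563261321718 [-0.79754933 -1.38688835 -0.12386562] 0.1557865633209843
[ 0.645 -0.091] ([0.6427, -0.0915, 3.7949], np.float64(0.529), 2) [[0.642, -0.092, 1.199], [0.667, -0.067, -5.906]]
unit [0.0632 0.0017]
[ 0.666 -0.071] ([0.6655, -0.0685, 15.1515], np.float64(0.251), 1) [None, [0.665, -0.069, 15.152]]
unit [0.0955 0.0018]
[ 0.686 -0.05 ] ([0.6844, -0.0498, 11.863], np.float64(0.362), 1) [None, [0.684, -0.05, 11.863]]
unit [0.1222 0.0017]
[ 0.707 -0.03 ] ([0.7014, -0.0303, 0.1872], np.float64(0.49), 2) [[0.702, -0.029, 12.033], [0.686, -0.05, 70.806]]
unit [0.148  0.0035]
```

View pics/out.png

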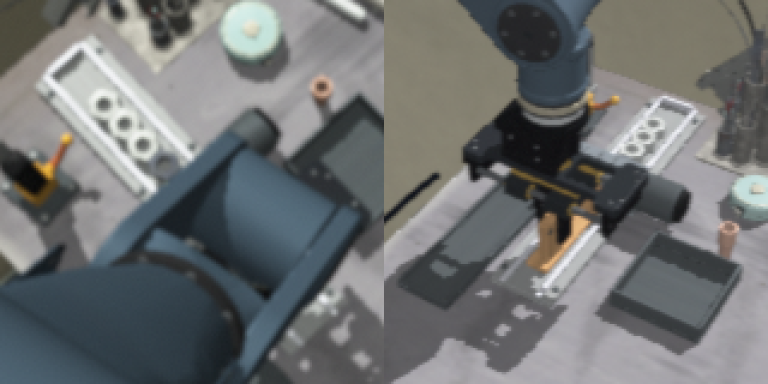

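All four nuts lie past the guard: white at (104,103), (123,123) and (143,144) in the left crop, dark at (167,166), tight behind. A small extra push, then retract and put the stick back.

Call:
play_rows([
  [[0.002,0,0,0,0,0],[0.004,0,0,0,0,0],[0.005,0,0,0,0,0],[0.005,0,0,0,0,0],[0.005,0,0,0,0,0],[0.005,0,0,0,0,0]],
])

```text
time_s: 29.18
position: [0.5376, -0.2001, 0.0498]
tcp_rot: [[0.707, 0.707, -0.001], [0.707, -0.707, -0.0], [-0.001, -0.001, -1.0]]
force: [0.6, -1.1, -1.7]
opening: 0.156
grasp_force: 30.0
```

Call:
play_rows([
  [[-0.01,0,0,0,0,0],[-0.025,0,0,0,0,0],[-0.04,0,0,0,0,0],[-0.055,0,0,0,0,0],[-0.07,0,0,0,0,0],[-0.085,0,0,0,0,0],[-0.095,0,0,0,0,0],[-0.095,0,0,0,0,0]],
])

```text
time_s: 29.85
position: [0.469, -0.2688, 0.0499]
tcp_rot: [[0.709, 0.705, -0.002], [0.705, -0.709, -0.0], [-0.002, -0.001, -1.0]]
force: [-0.3, -0.2, -0.4]
opening: 0.157
grasp_force: 30.0
```

Call:
play_rows([
  [[0,0,-0.02,0,0,0],[0,0,-0.04,0,0,0],[0,0,-0.06,0,0,0],[0,0,-0.065,0,0,0],[0,0,-0.065,0,0,0],[0,0,-0.065,0,0,0]],
])

```text
time_s: 30.35
position: [0.4705, -0.2669, 0.1147]
tcp_rot: [[0.707, 0.707, -0.001], [0.707, -0.707, -0.0], [-0.001, -0.001, -1.0]]
force: [0.3, -0.3, -1.2]
opening: 0.158
grasp_force: 30.0
```

```bash
python3 - <<'E'
from h import *
s=bot.read_state(); print("tcp unit",w2u(*s["position"][:2]),s["position"][2],s["force"],s["opening"])
plan([(.417,-.1917,.115,134),(.417,-.1917,.0435,134)])
E
```

```text
tcp unit (np.float64(-0.18254540756702242), np.float64(-0.0005275970682935421)) 0.11467415520567217 [ 0.27343488 -0.30125728 -1.1600326 ] 0.15767859839096038
[0.0153, -0.091, -0.0003, -0.0, 0.1, 1.0] n>=2.2 yaw -46
[0.0, 0.0, 0.0715, 0.0, 0.0, 0.0] n>=1.7 yaw -46
```

Call:
play_rows([
  [[0.005,-0.03,0,0,0,1],[0.01,-0.06,0,0,0,1],[0.0153,-0.091,0,0,0,1],[0.0153,-0.091,0,0,0,1],[0.0153,-0.091,0,0,0,1],[0.0153,-0.091,0,0,0,1]],
])

```text
time_s: 30.85
position: [0.4175, -0.1923, 0.1143]
tcp_rot: [[0.719, 0.695, -0.001], [0.695, -0.719, -0.001], [-0.001, -0.0, -1.0]]
force: [0.3, -1.5, -0.8]
opening: 0.158
grasp_force: 30.0
```

Call:
play_rows([
  [[0,0,0.02,0,0,0],[0,0,0.04,0,0,0],[0,0,0.06,0,0,0],[0,0,0.066,0,0,0],[0,0,0.066,0,0,0],[0,0,0.066,0,0,0]],
])

```text
time_s: 31.35
position: [0.4174, -0.1928, 0.0487]
tcp_rot: [[0.72, 0.694, -0.001], [0.694, -0.72, -0.0], [-0.001, -0.001, -1.0]]
force: [-0.4, -0.6, -1.0]
opening: 0.156
grasp_force: 30.0
```

```bash
python3 - <<'E'
from h import *
plan([(.417,-.1917,.0432,134)])
print(bot.read_state()["opening"])
E
```

```text
[0.0004, -0.001, 0.0055, -0.0, 0.1, -0.1] n>=0.1 yaw -46
0.15586966012007497
```

Call:
play_rows([
  [[0,0,0.003,0,0,0],[0,0,0.0055,0,0,0],[0,0,0.0055,0,0,0],[0,0,0.0055,0,0,0]],
])

```text
time_s: 31.68
position: [0.4171, -0.1923, 0.0439]
tcp_rot: [[0.72, 0.694, -0.001], [0.694, -0.72, -0.001], [-0.001, 0.0, -1.0]]
force: [-0.1, -0.5, -0.3]
opening: 0.157
grasp_force: 30.0
```

Call:
play_rows([
  [[0,0,0,0,0,0],[0,0,0,0,0,0],[0,0,0,0,0,0],[0,0,0,0,0,0],[0,0,0,0,0,0]],
], fingers=0.04)

```text
time_s: 32.1
position: [0.4169, -0.1921, 0.0436]
tcp_rot: [[0.72, 0.694, -0.001], [0.694, -0.72, -0.001], [-0.001, -0.0, -1.0]]
force: [-0.2, -0.3, -0.5]
opening: 0.417
grasp_force: 0.0
```

Call:
play_rows([
  [[0,0,-0.02,0,0,0],[0,0,-0.06,0,0,0],[0,0,-0.1,0,0,0],[0,0,-0.14,0,0,0],[0,0,-0.18,0,0,0],[0,0,-0.2,0,0,0],[0,0,-0.2,0,0,0]],
])

```text
time_s: 32.68
position: [0.4196, -0.1937, 0.2483]
tcp_rot: [[0.72, 0.694, 0.008], [0.694, -0.719, -0.008], [0.0, 0.011, -1.0]]
force: [0.1, -0.8, 0.8]
opening: 0.46
grasp_force: 0.0
```

```bash
python3 - <<'E'
from h import *
cams=caps()
s=bot.read_state(); print(s["position"],s["opening"],s["time_s"])
o=outlines(cams,"push_stick")
print("stick",fit(cams,o,"push_stick",(.453,-.157,np.radians(44)),.004,maxd=40))
cv2.imwrite("pics/v.png",cv2.cvtColor(np.hstack([cv2.resize(cams["top"]["frame"][90:190,190:290],None,fx=4,fy=4,interpolation=3),cv2.resize(cams["side"]["frame"][110:210,300:400],None,fx=4,fy=4,interpolation=3)]),cv2.COLOR_RGB2BGR))
for c in cams:
  for n in ("blow_valve","blow_lever"):
    for r in finder.outline_of(c,n)[:2]:
        yy,xx=np.nonzero(r["pixels"]); print(c,n,round(r["confidence"],2),len(xx),xx.min(),xx.max(),yy.min(),yy.max())
# predicted valve features for yaw 45
v=np.array([.6215,.026])
E
```

```text
[ 0.41713264 -0.19198278  0.24405822] 0.45802492010134904 32.7833
stick None
top blow_valve 0.66 796 204 242 147 184
top blow_lever 0.5 56 205 213 148 157
side blow_valve 0.98 592 320 347 123 166
side blow_valve 0.36 3110 295 383 150 237
```

View pics/v.png

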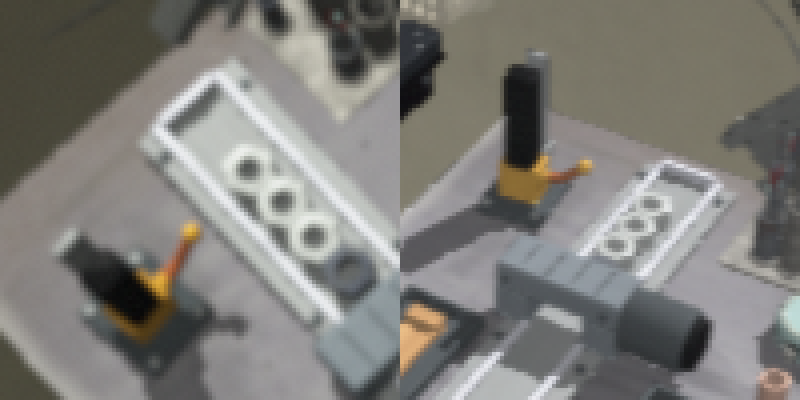

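```bash
python3 - <<'E'
from h import *
cams=caps()
use=[];lev=[]
for c,(x0,x1,y0,y1) in {"top":(200,235,145,175),"side":(320,340,122,154)}.items():
    f=cams[c]["frame"].astype(int); m=np.zeros((400,640),bool); m[y0:y1,x0:x1]=(f.max(2)<48)[y0:y1,x0:x1]
    m=cv2.morphologyEx(m.astype(np.uint8),cv2.MORPH_CLOSE,np.ones((3,3)))
    n,l,st,_=cv2.connectedComponentsWithStats(m); k=1+st[1:,4].argmax(); m=(l==k); print(c,st[k])
    u=np.array([(x0+x1)/2,(y0+y1)/2]); o=np.round(u-30).astype(int); use.append((cams[c],m[o[1]:o[1]+60,o[0]:o[0]+60].astype(float),o))
def cost(v,cs=use):
    MODEL["g"]=[box(-11,11,-13,13,v[3]*10,124)]; e=0
    for cam,M,o in cs:
        r=render(cam,"g",(v[0]/100,v[1]/100,v[2]/10),0,o,60); e+=1-np.minimum(r,M).sum()/np.maximum(r,M).sum()
    return e
for cs in (use,use[:1],use[1:]):
    b=min((minimize(cost,[62.2,2.6,y,z],args=(cs,),method="Nelder-Mead",options=dict(initial_simplex=[[62.2,2.6,y,z],[63,2.6,y,z],[62.2,3.4,y,z],[62.2,2.6,y+1.5,z],[62.2,2.6,y,z+1]])) for y in (6.5,7.85,9.2) for z in (4,6)),key=lambda r:r.fun)
    print(b.x[0]/100,b.x[1]/100,np.degrees(b.x[2]/10),b.x[3]*10,b.fun)
for r in finder.outline_of("top","blow_lever")[:1]:
    yy,xx=np.nonzero(r["pixels"]); print("lever px",xx.mean(),yy.mean(),ray(cams["top"],(xx.mean(),yy.mean()),.124), len(xx))
# lever tip visible in side crop ~(539,52)/4 -> px
print("side lever top", ray(cams["side"],(300+(538-400)/4,110+53/4),.124))
print("top lever top", ray(cams["top"],(190+67/4,90+243/4),.124))
E
```

```text
top [211 155  18  16 169]
side [326 127   9  25 194]
0.6159943805621003 0.029526158568256574 51.86512605445149 51.84818192221198 0.5922231875769447
0.6146864917467638 0.028228506031523635 49.25570740545844 62.36518822764758 0.27945096410149894
0.6154618167658948 0.02366421642826011 76.8901150152552 52.62041317930787 0.11217954566189225
lever px 276.99056603773585 157.71698113207546 [ 0.62139182 -0.10195242  0.124     ] 106
side lever top [0.63550162 0.04913575 0.124     ]
top lever top [0.63244626 0.05247778 0.124     ]
```

```bash
python3 - <<'E'
from h import *
cams=caps(); out=[]
for c,(x0,y0) in {"top":(195,140),"side":(305,115)}.items():
    im=cv2.cvtColor(cams[c]["frame"],cv2.COLOR_RGB2BGR)[y0:y0+50,x0:x0+50]; im=cv2.resize(im,None,fx=8,fy=8,interpolation=cv2.INTER_CUBIC)
    for B,col in ((box(-11,11,-13,13,50,124),(0,255,0)),(box(23,31,-10,10,50,124),(0,0,255))):
        q=proj(cams[c],place(B,(.6155,.0295,np.radians(48)),0)); q=((q-[x0,y0]+.5)*8).astype(int)
        for i in range(8):
            for k in (1,2,4):
                if not i&k: cv2.line(im,tuple(map(int,q[i])),tuple(map(int,q[i|k])),col,1)
    out.append(im)
cv2.imwrite("pics/ov.png",np.hstack(out))
E
```

```text
(no output)
```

View pics/ov.png

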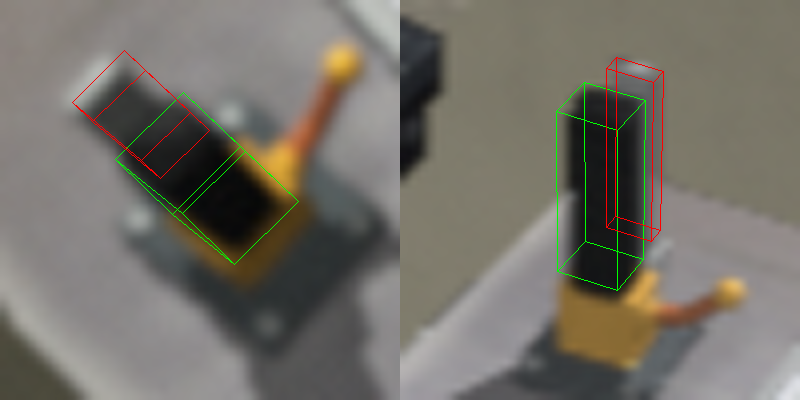

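Overlay: the model (green grip, red lever) matches both views to within 2–3 mm, so the lever is on the feed-direction side at a yaw of about 47°. Moving over the valve.

```bash
python3 - <<'E'
from h import *
plan([(.45,-.12,.24,0),(.6192,.0339,.2,47),(.6192,.0339,.103,47)])
E
```

```text
[0.0737, -0.0289, 0.003, -0.1, 0.0, -46.0] n>=6.4 yaw 0
[0.1539, 0.1692, 0.04, 0.0, 0.0, -47.0] n>=6.6 yaw 47
[0.0, 0.0, 0.097, 0.0, 0.0, 0.0] n>=2.3 yaw 47
```

Call:
play_rows([
  [[0.0737,-0.0289,0,0,0,-7],[0.0737,-0.0289,0,0,0,-14],[0.0737,-0.0289,0,0,0,-21],[0.0737,-0.0289,0,0,0,-28],[0.0737,-0.0289,0,0,0,-35],[0.0737,-0.0289,0,0,0,-42],[0.0737,-0.0289,0,0,0,-46],[0.0737,-0.0289,0,0,0,-46]],
], fingers=0.075)

```text
time_s: 34.0
position: [0.4501, -0.12, 0.2433]
tcp_rot: [[-0.001, 1.0, -0.001], [1.0, 0.001, -0.0], [-0.0, -0.001, -1.0]]
force: [-0.1, 0.3, 0.1]
opening: 0.852
grasp_force: 0.0
```

Call:
play_rows([
  [[0.025,0.028,0.04,0,0,-7],[0.05,0.056,0.04,0,0,-14],[0.075,0.084,0.04,0,0,-21],[0.1,0.11,0.04,0,0,-28],[0.125,0.138,0.04,0,0,-35],[0.145,0.16,0.04,0,0,-42],[0.1539,0.1692,0.04,0,0,-47],[0.1539,0.1692,0.04,0,0,-47]],
])

```text
time_s: 34.67
position: [0.6216, 0.036, 0.2027]
tcp_rot: [[-0.733, 0.68, 0.001], [0.68, 0.733, -0.0], [-0.001, 0.001, -1.0]]
force: [-0.9, -1.7, -0.1]
opening: 0.861
grasp_force: 0.0
```

Call:
play_rows([
  [[0,0,0,0,0,0],[0,0,0,0,0,0],[0,0,0,0,0,0],[0,0,0,0,0,0]],
])

```text
time_s: 35.0
position: [0.6185, 0.0327, 0.2032]
tcp_rot: [[-0.729, 0.684, -0.002], [0.684, 0.729, -0.001], [0.001, -0.002, -1.0]]
force: [-0.6, -0.0, 0.4]
opening: 0.862
grasp_force: 0.0
```

```bash
python3 - <<'E'
from h import *
plan([(.6192,.0339,.103,47)])
E
```

```text
[0.0002, 0.0016, 0.1002, -0.1, -0.1, -0.2] n>=2.4 yaw 47
```

Call:
play_rows([
  [[0,0.001,0.02,0,0,0],[0,0.001,0.04,0,0,0],[0,0.001,0.06,0,0,0],[0,0.001,0.08,0,0,0],[0,0.001,0.1,0,0,0],[0,0.001,0.1,0,0,0],[0,0.001,0.1,0,0,0],[0,0.001,0.1,0,0,0]],
])

```text
time_s: 35.67
position: [0.6204, 0.0339, 0.1041]
tcp_rot: [[-0.73, 0.683, 0.0], [0.683, 0.73, -0.001], [-0.001, -0.0, -1.0]]
force: [0.0, -0.0, 0.1]
opening: 0.858
grasp_force: 0.0
```

Call:
play_rows([
  [[0,0,0,0,0,0],[0,0,0,0,0,0],[0,0,0,0,0,0],[0,0,0,0,0,0],[0,0,0,0,0,0],[0,0,0,0,0,0],[0,0,0,0,0,0],[0,0,0,0,0,0]],
], fingers=0.02)

```text
time_s: 36.33
position: [0.6212, 0.0345, 0.1037]
tcp_rot: [[-0.732, 0.682, 0.002], [0.682, 0.732, -0.001], [-0.002, 0.0, -1.0]]
force: [1.9, 0.9, 1.7]
opening: 0.366
grasp_force: 29.1
```

Call:
play_rows([
  [[0,0,0,0,0,0],[0,0,0,0,0,0],[0,0,0,0,0,0],[0,0,0,0,0,0],[0,0,0,0,0,0],[0,0,0,0,0,0],[0,0,0,0,0,0],[0,0,0,0,0,0]],
])

```text
time_s: 37.0
position: [0.6212, 0.0345, 0.1037]
tcp_rot: [[-0.731, 0.682, 0.002], [0.682, 0.731, -0.0], [-0.002, 0.001, -1.0]]
force: [5.2, 2.5, 5.0]
opening: 0.366
grasp_force: 29.1
```

Call:
play_rows([
  [[0,0,0,0,0,0],[0,0,0,0,0,0],[0,0,0,0,0,0],[0,0,0,0,0,0]],
])

```text
time_s: 37.33
position: [0.6212, 0.0344, 0.1037]
tcp_rot: [[-0.731, 0.682, 0.002], [0.682, 0.731, -0.0], [-0.002, 0.001, -1.0]]
force: [4.7, 2.7, 4.4]
opening: 0.362
grasp_force: 29.1
```

Call:
play_rows([
  [[0,0,0,0,0,0],[0,0,0,0,0,0],[0,0,0,0,0,0],[0,0,0,0,0,0],[0,0,0,0,0,0],[0,0,0,0,0,0],[0,0,0,0,0,0],[0,0,0,0,0,0]],
], fingers=0.075)

```text
time_s: 38.0
position: [0.6178, 0.0342, 0.1019]
tcp_rot: [[-0.731, 0.682, -0.006], [0.682, 0.731, -0.001], [0.004, -0.005, -1.0]]
force: [0.4, -0.6, 0.3]
opening: 0.834
grasp_force: 0.0
```

Call:
play_rows([
  [[0,0,-0.02,0,0,0],[0,0,-0.05,0,0,0],[0,0,-0.08,0,0,0],[0,0,-0.1,0,0,0],[0,0,-0.1,0,0,0],[0,0,-0.1,0,0,0]],
])

```text
time_s: 38.5
position: [0.6199, 0.0342, 0.2038]
tcp_rot: [[-0.731, 0.682, -0.001], [0.682, 0.731, -0.001], [-0.0, -0.001, -1.0]]
force: [-0.2, -0.6, -0.0]
opening: 0.865
grasp_force: 0.0
```

```bash
python3 - <<'E'
from h import *
cams=caps()
for x in (.067,.096,.125,.154):
    r=nuts(cams,[u2w(x,0)],z=.01,maxd=8)[0]
    if r: print("unit",np.round(w2u(*r[0][:2]),4))
plan([(.45,-.12,.24,0)])
cv2.imwrite("pics/rel.png",cv2.cvtColor(np.hstack([cv2.resize(cams["top"]["frame"][90:190,190:290],None,fx=4,fy=4,interpolation=3),cv2.resize(cams["side"]["frame"][110:210,300:400],None,fx=4,fy=4,interpolation=3)]),cv2.COLOR_RGB2BGR))
E
```

```text
[ 0.647 -0.09 ] ([0.6445, -0.0887, 19.5454], np.float64(0.559), 2) [[0.644, -0.088, 20.355], [0.669, -0.064, 10.953]]
unit [0.0665 0.0024]
[ 0.667 -0.07 ] ([0.6656, -0.0666, 18.2417], np.float64(0.302), 2) [[0.663, -0.067, 23.543], [0.669, -0.064, 12.616]]
unit [0.097  0.0031]
[ 0.688 -0.049] ([0.6878, -0.0466, 17.7714], np.float64(0.256), 2) [[0.687, -0.046, 38.994], [0.688, -0.047, 12.689]]
unit [0.1268 0.0016]
[ 0.708 -0.029] ([0.7073, -0.0258, 13.7368], np.float64(0.312), 1) [None, [0.707, -0.026, 13.737]]
unit [0.1553 0.0025]
[0.0188, -0.2289, -0.037, -0.1, -0.0, 47.0] n>=6.6 yaw 0
```

View pics/rel.png

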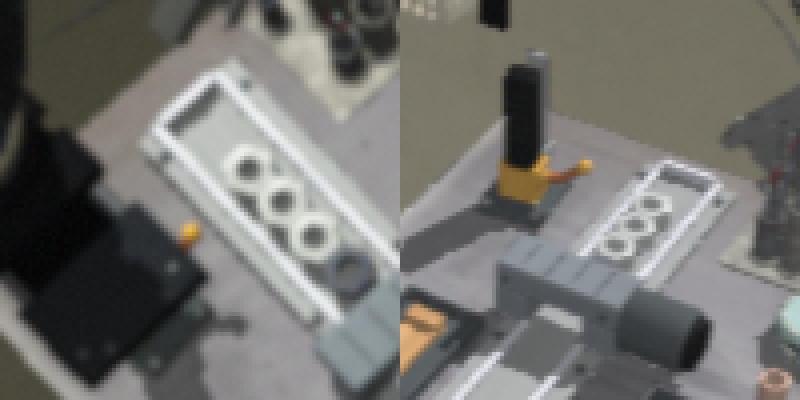

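Lever is released at (540,60) in the right crop, and the nuts remain on the outfeed in a tight row. Next I'll collect them, front nut first.

```bash
python3 - <<'E'
from h import *
a=u2w(.1575,.001)
print(a,w2u(.6506,-.289))
plan([(.60,-.10,.22,-15),(*a,.15,-75),(*a,.034,-75)])
E
```

```text
(np.float64(0.7098622112556946), np.float64(-0.025323575181932217)) (np.float64(-0.07085209947489204), np.float64(-0.14354267658086914))
[-0.0772, -0.1119, -0.0174, -0.1, -0.0, 62.0] n>=8.7 yaw -15
[0.1006, 0.0868, 0.07, 0.0, 0.0, 60.0] n>=8.4 yaw -75
[0.0, 0.0, 0.116, 0.0, 0.0, 0.0] n>=2.8 yaw -75
```

Call:
play_rows([
  [[-0.01,-0.015,-0.0174,0,0,7],[-0.02,-0.03,-0.0174,0,0,14],[-0.03,-0.045,-0.0174,0,0,21],[-0.04,-0.06,-0.0174,0,0,28],[-0.05,-0.075,-0.0174,0,0,35],[-0.06,-0.09,-0.0174,0,0,42],[-0.07,-0.1,-0.0174,0,0,49],[-0.0772,-0.1119,-0.0174,0,0,56]],
], fingers=0.045)

```text
time_s: 39.67
position: [0.6004, -0.1011, 0.2205]
tcp_rot: [[0.163, 0.987, -0.001], [0.987, -0.163, -0.001], [-0.001, -0.001, -1.0]]
force: [1.0, 0.2, -0.2]
opening: 0.52
grasp_force: 0.0
```

Call:
play_rows([
  [[0,0,0,0,0,7],[0,0,0,0,0,14],[0,0,0,0,0,21],[0,0,0,0,0,28],[0,0,0,0,0,35],[0,0,0,0,0,42],[0,0,0,0,0,49],[0,0,0,0,0,56]],
], fingers=0.037)

```text
time_s: 40.33
position: [0.6001, -0.1, 0.2204]
tcp_rot: [[0.909, 0.417, -0.002], [0.417, -0.909, -0.0], [-0.002, -0.0, -1.0]]
force: [0.0, -0.0, 0.9]
opening: 0.426
grasp_force: 0.0
```

```bash
python3 - <<'E'
from h import *
a=u2w(.1575,.001)
plan([(*a,.15,-75)])
cams=caps(); 
for x in (.067,.096,.125,.154):
    r=nuts(cams,[u2w(x,.002)],z=.01,maxd=5)[0]
    if r: print("unit",np.round(w2u(*r[0][:2]),4))
E
```

```text
[0.131, -0.0221, 0.0702, -0.0, 0.1, 9.6] n>=3.6 yaw -75
[ 0.645 -0.089] None [None, None]
[ 0.666 -0.068] ([0.6675, -0.0646, 12.0424], np.float64(0.546), 1) [None, [0.668, -0.065, 12.042]]
unit [0.0998 0.0032]
[ 0.686 -0.048] ([0.6881, -0.0471, 13.6311], np.float64(0.184), 1) [None, [0.688, -0.047, 13.631]]
unit [0.1267 0.001 ]
[ 0.707 -0.027] ([0.7089, -0.0251, 9.9456], np.float64(0.318), 1) [None, [0.709, -0.025, 9.946]]
unit [0.157  0.0019]
```

Call:
play_rows([
  [[0.03,-0.005,0.02,0,0,5],[0.065,-0.01,0.04,0,0,9.6],[0.1,-0.017,0.06,0,0,9.6],[0.131,-0.0221,0.07,0,0,9.6],[0.131,-0.0221,0.07,0,0,9.6],[0.131,-0.0221,0.07,0,0,9.6],[0.131,-0.0221,0.07,0,0,9.6],[0.131,-0.0221,0.07,0,0,9.6]],
])

```text
time_s: 41.5
position: [0.7089, -0.0255, 0.1511]
tcp_rot: [[0.964, 0.265, -0.001], [0.265, -0.964, -0.001], [-0.001, 0.001, -1.0]]
force: [0.5, 0.1, -0.0]
opening: 0.424
grasp_force: 0.0
```

Call:
play_rows([
  [[0,0,0.02,0,0,0],[0,0,0.04,0,0,0],[0,0,0.06,0,0,0],[0,0,0.07,0,0,0],[0,0,0.07,0,0,0],[0,0,0.07,0,0,0],[0,0,0.07,0,0,0]],
])

```text
time_s: 42.08
position: [0.7103, -0.0253, 0.0821]
tcp_rot: [[0.964, 0.265, 0.001], [0.265, -0.964, -0.001], [0.001, 0.001, -1.0]]
force: [-0.3, -0.3, -0.3]
opening: 0.425
grasp_force: 0.0
```

```bash
python3 - <<'E'
from h import *
a=u2w(.1575,.001)
plan([(*a,.034,-75)]); print(bot.read_state()["force"])
E
```

```text
[-0.0004, -0.0002, 0.0481, 0.1, -0.1, 0.3] n>=1.2 yaw -75
[-0.30762091 -0.34480689 -0.28586357]
```

Call:
play_rows([
  [[0,0,0.01,0,0,0],[0,0,0.02,0,0,0],[0,0,0.03,0,0,0],[0,0,0.038,0,0,0],[0,0,0.044,0,0,0],[0,0,0.048,0,0,0],[0,0,0.048,0,0,0],[0,0,0.048,0,0,0]],
])

```text
time_s: 42.75
position: [0.7089, -0.0246, 0.0324]
tcp_rot: [[0.964, 0.265, -0.003], [0.265, -0.964, -0.0], [-0.003, -0.0, -1.0]]
force: [-2.2, -0.1, 2.5]
opening: 0.426
grasp_force: 1.6
```

Call:
play_rows([
  [[0,0,0,0,0,0],[0,0,0,0,0,0],[0,0,0,0,0,0],[0,0,0,0,0,0],[0,0,0,0,0,0],[0,0,0,0,0,0]],
], fingers=0.02)

```text
time_s: 43.25
position: [0.7096, -0.0247, 0.0324]
tcp_rot: [[0.964, 0.265, -0.001], [0.265, -0.964, -0.0], [-0.001, 0.0, -1.0]]
force: [0.5, 1.8, 1.4]
opening: 0.327
grasp_force: 30.1
```

Call:
play_rows([
  [[0,0,-0.02,0,0,0],[0,0,-0.05,0,0,0],[0,0,-0.08,0,0,0],[0,0,-0.11,0,0,0],[0,0,-0.11,0,0,0],[0,0,-0.11,0,0,0]],
])

```text
time_s: 43.75
position: [0.7107, -0.0251, 0.1445]
tcp_rot: [[0.964, 0.265, 0.003], [0.265, -0.964, -0.002], [0.003, 0.002, -1.0]]
force: [-0.6, 0.8, -0.8]
opening: 0.327
grasp_force: 30.0
```

```bash
python3 - <<'E'
from h import *
a=u2w(-.047,-.1195)
plan([(*a,.14,-45),(*a,.046,-45)])
for s in [(-.047,-.1195),(-.047,-.1675),(-.095,-.1195),(-.095,-.1675)]: print(np.round(u2w(*s),4))
E
```

```text
[-0.1191, 0.2058, 0.0047, 0.2, -0.1, -29.6] n>=5.7 yaw -45
[0.0, 0.0, 0.094, 0.0, 0.0, 0.0] n>=2.3 yaw -45
[ 0.6505 -0.2551]
[ 0.6844 -0.2891]
[ 0.6165 -0.2891]
[ 0.6505 -0.323 ]
```

Call:
play_rows([
  [[-0.02,0.035,0,0,0,-5],[-0.04,0.07,0,0,0,-10],[-0.06,0.105,0,0,0,-15],[-0.08,0.14,0,0,0,-20],[-0.1,0.172,0,0,0,-25],[-0.1191,0.2058,0,0,0,-29.6],[-0.1191,0.2058,0,0,0,-29.6],[-0.1191,0.2058,0,0,0,-29.6]],
])

```text
time_s: 44.42
position: [0.6471, -0.257, 0.14]
tcp_rot: [[0.711, 0.703, -0.005], [0.703, -0.711, 0.002], [-0.002, -0.005, -1.0]]
force: [-0.3, 0.0, -0.2]
opening: 0.33
grasp_force: 30.0
```

Call:
play_rows([
  [[0,0,0.025,0,0,0],[0,0,0.05,0,0,0],[0,0,0.075,0,0,0],[0,0,0.095,0,0,0],[0,0,0.095,0,0,0],[0,0,0.095,0,0,0]],
])

```text
time_s: 44.92
position: [0.6481, -0.2524, 0.0452]
tcp_rot: [[0.707, 0.708, -0.005], [0.708, -0.707, 0.002], [-0.002, -0.005, -1.0]]
force: [0.1, -0.3, -0.5]
opening: 0.332
grasp_force: 30.0
```

Call:
play_rows([
  [[0,0,0,0,0,0],[0,0,0,0,0,0],[0,0,0,0,0,0],[0,0,0,0,0,0]],
], fingers=0.037)

```text
time_s: 45.25
position: [0.6493, -0.2546, 0.0482]
tcp_rot: [[0.707, 0.707, -0.001], [0.707, -0.707, -0.001], [-0.001, 0.0, -1.0]]
force: [0.6, -0.3, -0.3]
opening: 0.415
grasp_force: 0.0
```

Call:
play_rows([
  [[0,0,-0.025,0,0,0],[0,0,-0.05,0,0,0],[0,0,-0.075,0,0,0],[0,0,-0.1,0,0,0],[0,0,-0.1,0,0,0]],
])

```text
time_s: 45.67
position: [0.6525, -0.2565, 0.1543]
tcp_rot: [[0.708, 0.707, 0.009], [0.707, -0.707, -0.006], [0.002, 0.011, -1.0]]
force: [1.0, -1.1, 0.4]
opening: 0.424
grasp_force: 0.0
```

```bash
python3 - <<'E'
from h import *
cams=caps()
for x in (.067,.096,.125):
    r=nuts(cams,[u2w(x,.002)],z=.01,maxd=6)[0]
    if r: print("unit",np.round(w2u(*r[0][:2]),4))
a=u2w(.1285,.0035)
plan([(*a,.14,-15)])
cv2.imwrite("pics/o3.png",cv2.cvtColor(np.hstack([cv2.resize(cams["top"]["frame"][90:190,220:370],None,fx=2.6,fy=2.6,interpolation=3),cv2.resize(cams["side"]["frame"][140:240,300:420],None,fx=2.6,fy=2.6,interpolation=3)]),cv2.COLOR_RGB2BGR))
E
```

```text
[ 0.645 -0.089] None [None, None]
[ 0.666 -0.068] ([0.6658, -0.0681, 14.1983], np.float64(0.258), 1) [None, [0.666, -0.068, 14.198]]
unit [0.0961 0.002 ]
[ 0.686 -0.048] ([0.6824, -0.0471, 31.3387], np.float64(0.259), 1) [[0.682, -0.047, 31.339], None]
unit [0.1226 0.005 ]
[0.1763, -0.121, 0.006, -0.2, 0.1, -30.0] n>=5.1 yaw -15
```

View pics/o3.png

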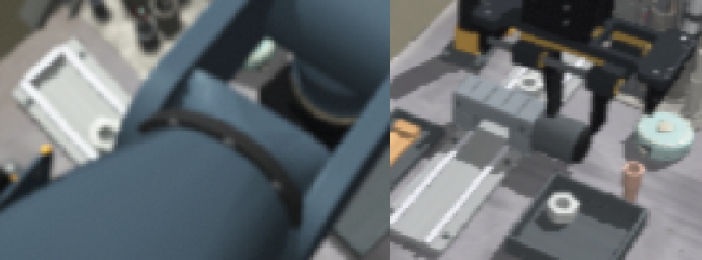

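Side view: first nut lies in the square tray at (563,208), cup untouched at (633,180). Next nut.

Call:
play_rows([
  [[0.035,-0.024,0.006,0,0,-6],[0.07,-0.048,0.006,0,0,-12],[0.105,-0.072,0.006,0,0,-18],[0.14,-0.096,0.006,0,0,-24],[0.165,-0.113,0.006,0,0,-30],[0.1758,-0.1205,0.006,0,0,-30],[0.1758,-0.1205,0.006,0,0,-30],[0.1758,-0.1205,0.006,0,0,-30]],
])

```text
time_s: 46.73
position: [0.6882, -0.045, 0.1407]
tcp_rot: [[0.259, 0.966, -0.002], [0.966, -0.259, -0.001], [-0.002, -0.002, -1.0]]
force: [-0.7, -0.2, 0.3]
opening: 0.423
grasp_force: 0.0
```

Call:
play_rows([
  [[0,0,0.02,0,0,0],[0,0,0.04,0,0,0],[0,0,0.055,0,0,0],[0,0,0.065,0,0,0],[0,0,0.065,0,0,0],[0,0,0.065,0,0,0]],
])

```text
time_s: 47.23
position: [0.688, -0.0469, 0.0759]
tcp_rot: [[0.262, 0.965, -0.002], [0.965, -0.262, -0.001], [-0.001, -0.002, -1.0]]
force: [0.0, -0.1, 0.4]
opening: 0.42
grasp_force: 0.0
```

```bash
python3 - <<'E'
from h import *
a=u2w(.127,.004)
plan([(*a,.033,-15)]); print(bot.read_state()["force"])
E
```

```text
[0.0016, -0.0022, 0.0429, -0.1, 0.1, -0.2] n>=1.0 yaw -15
[ 0.03511202 -0.13425435  0.41745887]
```

Call:
play_rows([
  [[0.001,-0.0015,0.01,0,0,0],[0.001,-0.0015,0.02,0,0,0],[0.001,-0.0015,0.028,0,0,0],[0.001,-0.0015,0.034,0,0,0],[0.001,-0.0015,0.039,0,0,0],[0.001,-0.0015,0.042,0,0,0],[0.001,-0.0015,0.042,0,0,0],[0.001,-0.0015,0.042,0,0,0]],
])

```text
time_s: 47.9
position: [0.6871, -0.0438, 0.0342]
tcp_rot: [[0.259, 0.966, -0.002], [0.966, -0.259, -0.0], [-0.001, -0.001, -1.0]]
force: [0.5, -0.7, -0.2]
opening: 0.423
grasp_force: 0.0
```

Call:
play_rows([
  [[0,0,0,0,0,0],[0,0,0,0,0,0],[0,0,0,0,0,0],[0,0,0,0,0,0],[0,0,0,0,0,0],[0,0,0,0,0,0]],
], fingers=0.02)

```text
time_s: 48.4
position: [0.6873, -0.0439, 0.0348]
tcp_rot: [[0.259, 0.966, -0.001], [0.966, -0.259, -0.001], [-0.001, -0.001, -1.0]]
force: [-0.5, 0.1, 2.1]
opening: 0.323
grasp_force: 30.0
```

Call:
play_rows([
  [[0,0,-0.02,0,0,0],[0,0,-0.05,0,0,0],[0,0,-0.08,0,0,0],[0,0,-0.11,0,0,0],[0,0,-0.11,0,0,0],[0,0,-0.11,0,0,0]],
])

```text
time_s: 48.9
position: [0.6886, -0.0442, 0.1468]
tcp_rot: [[0.259, 0.966, 0.004], [0.966, -0.259, -0.002], [-0.001, 0.004, -1.0]]
force: [0.2, 0.1, -1.6]
opening: 0.328
grasp_force: 30.0
```

```bash
python3 - <<'E'
from h import *
plan([(.6820,-.2885,.14,-45)])
E
```

```text
[-0.2376, 0.057, 0.0072, 0.2, -0.0, 30.0] n>=5.9 yaw -45
```

Call:
play_rows([
  [[-0.04,0.01,0.006,0,0,5],[-0.08,0.02,0.006,0,0,10],[-0.12,0.03,0.006,0,0,15],[-0.16,0.04,0.006,0,0,20],[-0.2,0.05,0.006,0,0,25],[-0.2376,0.057,0.006,0,0,30],[-0.2376,0.057,0.006,0,0,30],[-0.2376,0.057,0.006,0,0,30]],
])

```text
time_s: 49.57
position: [0.6787, -0.2906, 0.1358]
tcp_rot: [[0.71, 0.704, -0.005], [0.704, -0.71, 0.002], [-0.002, -0.004, -1.0]]
force: [-0.6, 0.9, -1.6]
opening: 0.327
grasp_force: 30.0
```

Call:
play_rows([
  [[0,0,0.025,0,0,0],[0,0,0.05,0,0,0],[0,0,0.075,0,0,0],[0,0,0.093,0,0,0],[0,0,0.093,0,0,0],[0,0,0.093,0,0,0]],
])

```text
time_s: 50.07
position: [0.6791, -0.2854, 0.043]
tcp_rot: [[0.706, 0.708, -0.006], [0.708, -0.706, 0.003], [-0.002, -0.006, -1.0]]
force: [1.0, -0.1, -0.8]
opening: 0.326
grasp_force: 30.0
```

Call:
play_rows([
  [[0,0,0,0,0,0],[0,0,0,0,0,0],[0,0,0,0,0,0],[0,0,0,0,0,0]],
], fingers=0.037)

```text
time_s: 50.4
position: [0.6814, -0.2885, 0.0473]
tcp_rot: [[0.707, 0.707, 0.001], [0.707, -0.707, -0.002], [-0.001, 0.002, -1.0]]
force: [-0.9, -0.3, 0.7]
opening: 0.42
grasp_force: 0.0
```

Call:
play_rows([
  [[0,0,-0.025,0,0,0],[0,0,-0.05,0,0,0],[0,0,-0.075,0,0,0],[0,0,-0.1,0,0,0],[0,0,-0.1,0,0,0]],
])

```text
time_s: 50.82
position: [0.6842, -0.2902, 0.1533]
tcp_rot: [[0.707, 0.707, 0.01], [0.707, -0.707, -0.007], [0.002, 0.012, -1.0]]
force: [1.0, -0.5, 2.0]
opening: 0.423
grasp_force: 0.0
```

```bash
python3 - <<'E'
from h import *
cams=caps()
for n in ("nut_1","cup"):
  for c in cams: print(c,n,[(np.round(r["at"],3).tolist(),round(r["confidence"],2)) for r in finder.recognise(c,n)])
for x in (.067,.096):
    r=nuts(cams,[u2w(x,.002)],z=.01,maxd=6)[0]
    if r: print("unit",np.round(w2u(*r[0][:2]),4))
a=u2w(.0985,.0035)
plan([(*a,.14,-15)])
E
```

```text
top nut_1 [([0.297, -0.27, 0.016], 0.66), ([0.433, -0.483, 0.016], 0.64), ([0.302, -0.411, 0.018], 0.47)]
side nut_1 [([0.302, -0.411, 0.021], 0.74), ([0.299, -0.273, 0.012], 0.68), ([0.591, -0.179, 0.01], 0.56), ([0.435, -0.49, 0.014], 0.45)]
top cup []
side cup []
[ 0.645 -0.089] None [None, None]
[ 0.666 -0.068] None [None, None]
[0.1475, -0.1672, 0.0045, -0.2, 0.1, -30.0] n>=5.3 yaw -15
```

```bash
python3 - <<'E'
from h import *
plan([(.45,-.2,.24,-15)])
E
```

```text
[-0.1009, -0.2251, -0.095, -0.2, 0.1, -30.0] n>=6.3 yaw -15
```

Call:
play_rows([
  [[0,0,-0.04,0,0,-5],[-0.015,-0.035,-0.07,0,0,-10],[-0.03,-0.07,-0.095,0,0,-15],[-0.048,-0.11,-0.095,0,0,-20],[-0.065,-0.145,-0.095,0,0,-25],[-0.082,-0.18,-0.095,0,0,-30],[-0.1,-0.21,-0.095,0,0,-30],[-0.1009,-0.2251,-0.095,0,0,-30]],
])

```text
time_s: 51.98
position: [0.4441, -0.1973, 0.2402]
tcp_rot: [[0.26, 0.966, -0.008], [0.966, -0.26, 0.003], [0.001, -0.008, -1.0]]
force: [-0.6, 0.4, 0.4]
opening: 0.426
grasp_force: 0.0
```

```bash
python3 - <<'E'
from h import *
cams=caps()
for n in ("nut_1","cup"):
  for c in cams: print(c,n,[(np.round(r["at"],3).tolist(),round(r["confidence"],2)) for r in finder.recognise(c,n)])
for x in (.067,.096):
    r=nuts(cams,[u2w(x,.002)],z=.01,maxd=6)[0]
    if r: print("unit",np.round(w2u(*r[0][:2]),4))
a=u2w(.0985,.0035)
plan([(.6,-.12,.2,-15),(*a,.14,-15)])
cv2.imwrite("pics/o4.png",cv2.cvtColor(np.hstack([cv2.resize(cams["top"]["frame"][90:240,210:380],None,fx=2.3,fy=2.3,interpolation=3),cv2.resize(cams["side"]["frame"][110:260,260:430],None,fx=2.3,fy=2.3,interpolation=3)]),cv2.COLOR_RGB2BGR))
E
```

```text
top nut_1 [([0.676, -0.292, 0.018], 0.68), ([0.297, -0.274, 0.015], 0.68), ([0.431, -0.48, 0.018], 0.65), ([0.3, -0.41, 0.018], 0.54), ([0.643, -0.094, 0.027], 0.5), ([0.659, -0.07, 0.025], 0.47), ([0.641, -0.255, 0.021], 0.45)]
side nut_1 [([0.439, -0.491, 0.014], 0.71), ([0.302, -0.412, 0.021], 0.64), ([0.674, -0.297, 0.02], 0.61), ([0.646, -0.259, 0.02], 0.51), ([0.298, -0.275, 0.01], 0.47), ([0.667, -0.071, 0.027], 0.39), ([0.779, -0.191, 0.025], 0.33)]
top cup [([0.719, -0.248, 0.04], 0.4)]
side cup [([0.779, -0.189, 0.021], 0.75), ([0.718, -0.252, 0.033], 0.62)]
[ 0.645 -0.089] ([0.6422, -0.092, 7.5527], np.float64(0.084), 1) [[0.642, -0.092, 7.553], None]
unit [0.0625 0.0017]
[ 0.666 -0.068] ([0.6654, -0.0688, 14.3811], np.float64(0.241), 2) [[0.662, -0.072, 1.763], [0.666, -0.067, 14.336]]
unit [0.0953 0.0017]
[0.1165, 0.1229, 0.0403, -0.1, 0.1, -0.0] n>=4.2 yaw -15
[0.07, 0.0499, 0.06, 0.0, 0.0, 0.0] n>=2.5 yaw -15
```

View pics/o4.png

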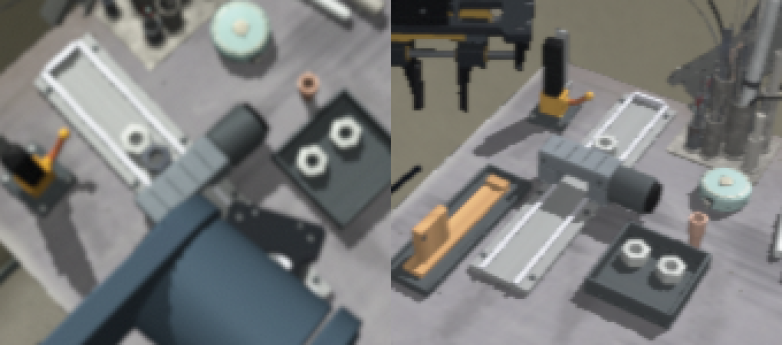

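Remaining: a white nut at (135,137) and the dark one at (155,158) in the left crop. Two nuts are in the tray, and the stick is in its tray.

Call:
play_rows([
  [[0.03,0.03,0.01,0,0,0],[0.06,0.06,0.02,0,0,0],[0.09,0.09,0.035,0,0,0],[0.1165,0.118,0.05,0,0,0],[0.15,0.145,0.07,0,0,0],[0.186,0.1725,0.09,0,0,0],[0.186,0.1725,0.1,0,0,0],[0.186,0.1725,0.1,0,0,0]],
])

```text
time_s: 53.15
position: [0.6663, -0.0616, 0.1356]
tcp_rot: [[0.255, 0.967, -0.005], [0.967, -0.255, 0.002], [0.0, -0.006, -1.0]]
force: [-1.1, 0.0, -0.4]
opening: 0.422
grasp_force: 0.0
```

Call:
play_rows([
  [[0,0,0.02,0,0,0],[0,0,0.04,0,0,0],[0,0,0.06,0,0,0],[0,0,0.06,0,0,0],[0,0,0.06,0,0,0],[0,0,0.06,0,0,0]],
])

```text
time_s: 53.65
position: [0.6655, -0.066, 0.0816]
tcp_rot: [[0.26, 0.966, 0.0], [0.966, -0.26, -0.001], [-0.001, 0.0, -1.0]]
force: [-0.6, 0.6, 0.2]
opening: 0.427
grasp_force: 0.0
```

```bash
python3 - <<'E'
from h import *
a=u2w(.098,.003)
plan([(*a,.034,-15)])
E
```

```text
[0.0003, 0.0009, 0.0476, 0.0, 0.1, -0.1] n>=1.1 yaw -15
```

Call:
play_rows([
  [[0,0.001,0.01,0,0,0],[0,0.001,0.02,0,0,0],[0,0.001,0.03,0,0,0],[0,0.001,0.038,0,0,0],[0,0.001,0.044,0,0,0],[0,0.001,0.047,0,0,0],[0,0.001,0.047,0,0,0],[0,0.001,0.047,0,0,0]],
])

```text
time_s: 54.32
position: [0.6659, -0.0655, 0.0332]
tcp_rot: [[0.259, 0.966, -0.001], [0.966, -0.259, -0.0], [-0.001, -0.001, -1.0]]
force: [-0.4, 0.1, 0.2]
opening: 0.422
grasp_force: 0.0
```

Call:
play_rows([
  [[0,0,0,0,0,0],[0,0,0,0,0,0],[0,0,0,0,0,0],[0,0,0,0,0,0],[0,0,0,0,0,0],[0,0,0,0,0,0]],
], fingers=0.02)

```text
time_s: 54.82
position: [0.6658, -0.0655, 0.0335]
tcp_rot: [[0.259, 0.966, -0.001], [0.966, -0.259, -0.0], [-0.001, -0.001, -1.0]]
force: [0.7, 0.5, 0.5]
opening: 0.328
grasp_force: 30.0
```

Call:
play_rows([
  [[0,0,-0.02,0,0,0],[0,0,-0.05,0,0,0],[0,0,-0.08,0,0,0],[0,0,-0.11,0,0,0],[0,0,-0.11,0,0,0],[0,0,-0.11,0,0,0]],
])

```text
time_s: 55.32
position: [0.6674, -0.0659, 0.1459]
tcp_rot: [[0.259, 0.966, 0.004], [0.966, -0.259, -0.002], [-0.001, 0.004, -1.0]]
force: [-0.6, -0.1, -0.9]
opening: 0.325
grasp_force: 30.0
```

```bash
python3 - <<'E'
from h import *
plan([(.618,-.2891,.14,-45)])
E
```

```text
[-0.2284, 0.0101, 0.0062, 0.2, -0.0, 30.0] n>=5.5 yaw -45
```

Call:
play_rows([
  [[-0.04,0.002,0.006,0,0,5],[-0.08,0.004,0.006,0,0,10],[-0.12,0.006,0.006,0,0,15],[-0.16,0.008,0.006,0,0,20],[-0.2,0.009,0.006,0,0,25],[-0.2284,0.0101,0.006,0,0,30],[-0.2284,0.0101,0.006,0,0,30],[-0.2284,0.0101,0.006,0,0,30]],
])

```text
time_s: 55.98
position: [0.6147, -0.2902, 0.1354]
tcp_rot: [[0.71, 0.705, -0.004], [0.705, -0.71, 0.002], [-0.002, -0.004, -1.0]]
force: [-0.5, 1.6, -1.1]
opening: 0.326
grasp_force: 30.0
```

Call:
play_rows([
  [[0,0,0.025,0,0,0],[0,0,0.05,0,0,0],[0,0,0.075,0,0,0],[0,0,0.093,0,0,0],[0,0,0.093,0,0,0],[0,0,0.093,0,0,0]],
])

```text
time_s: 56.48
position: [0.6156, -0.2866, 0.0428]
tcp_rot: [[0.706, 0.708, -0.005], [0.708, -0.706, 0.002], [-0.002, -0.005, -1.0]]
force: [-0.4, 0.4, -0.2]
opening: 0.329
grasp_force: 30.0
```

Call:
play_rows([
  [[0,0,0,0,0,0],[0,0,0,0,0,0],[0,0,0,0,0,0],[0,0,0,0,0,0]],
], fingers=0.037)

```text
time_s: 56.82
position: [0.6166, -0.2887, 0.0457]
tcp_rot: [[0.707, 0.707, -0.0], [0.707, -0.707, -0.001], [-0.001, 0.0, -1.0]]
force: [0.8, 0.3, 0.6]
opening: 0.417
grasp_force: 0.0
```

Call:
play_rows([
  [[0,0,-0.025,0,0,0],[0,0,-0.05,0,0,0],[0,0,-0.075,0,0,0],[0,0,-0.1,0,0,0],[0,0,-0.1,0,0,0]],
])

```text
time_s: 57.23
position: [0.6196, -0.2907, 0.1513]
tcp_rot: [[0.707, 0.707, 0.008], [0.707, -0.707, -0.007], [0.001, 0.011, -1.0]]
force: [0.9, -0.5, 0.9]
opening: 0.428
grasp_force: 0.0
```

```bash
python3 - <<'E'
from h import *
plan([(.45,-.2,.24,-15)])
E
```

```text
[-0.0558, -0.1831, -0.0907, 0.6, 0.1, -30.0] n>=5.1 yaw -15
```

Call:
play_rows([
  [[0,0,-0.04,0,0,-5],[-0.01,-0.03,-0.07,0,0,-10],[-0.02,-0.065,-0.09,0,0,-15],[-0.03,-0.1,-0.09,0,0,-20],[-0.042,-0.135,-0.09,0,0,-25],[-0.0558,-0.17,-0.09,0,0,-30],[-0.0558,-0.183,-0.09,0,0,-30],[-0.0558,-0.183,-0.09,0,0,-30]],
])

```text
time_s: 57.9
position: [0.4438, -0.1955, 0.2347]
tcp_rot: [[0.259, 0.966, -0.005], [0.966, -0.259, 0.003], [0.001, -0.006, -1.0]]
force: [-0.0, 0.6, -0.7]
opening: 0.423
grasp_force: 0.0
```

```bash
python3 - <<'E'
from h import *
for k in range(2):
    cams=caps()
    r=nuts(cams,[u2w(.065,.002)],z=.01,maxd=7)[0]
    if r: print("unit",np.round(w2u(*r[0][:2]),4), "unit yaw",r[0][2]-45)
for c in cams: print(c,[(np.round(r["at"],3).tolist(),round(r["confidence"],2)) for r in finder.recognise(c,"nut_1")])
# how far along +x does the dark nut lie: crop
cv2.imwrite("pics/o5.png",cv2.cvtColor(np.hstack([cv2.resize(cams["top"]["frame"][120:190,240:320],None,fx=5,fy=5,interpolation=3),cv2.resize(cams["side"]["frame"][140:210,310:390],None,fx=5,fy=5,interpolation=3)]),cv2.COLOR_RGB2BGR))
a=u2w(.069,.004); plan([(*a,.14,-15)])
E
```

```text
[ 0.644 -0.09 ] ([0.6419, -0.091, 19.8914], np.float64(0.14), 1) [[0.642, -0.091, 19.891], None]
unit [0.063  0.0026] unit yaw -25.10861202914759
[ 0.644 -0.09 ] ([0.6416, -0.0928, 9.9074], np.float64(0.152), 1) [[0.642, -0.093, 9.907], None]
unit [0.0615 0.0015] unit yaw -35.09262347589437
top [([0.431, -0.482, 0.017], 0.7), ([0.641, -0.257, 0.019], 0.64), ([0.676, -0.291, 0.021], 0.54), ([0.652, -0.296, 0.002], 0.53), ([0.608, -0.289, 0.018], 0.51), ([0.298, -0.275, 0.016], 0.49), ([0.301, -0.409, 0.019], 0.41)]
side [([0.298, -0.276, 0.011], 0.61), ([0.436, -0.488, 0.013], 0.58), ([0.64, -0.26, 0.02], 0.54), ([0.302, -0.411, 0.019], 0.48)]
[0.1605, 0.161, 0.0942, -0.1, 0.0, -0.0] n>=5.9 yaw -15
```

View pics/o5.png

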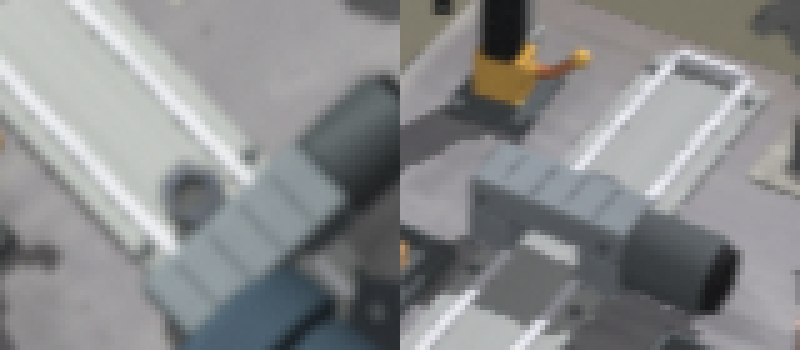

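The dark nut is alone at (190,195) in the left crop, just behind the guard. I'll grasp it offset away from the guard.

Call:
play_rows([
  [[0.03,0.03,0.01,0,0,0],[0.06,0.06,0.02,0,0,0],[0.09,0.09,0.035,0,0,0],[0.12,0.12,0.05,0,0,0],[0.1605,0.161,0.07,0,0,0],[0.1605,0.161,0.094,0,0,0],[0.1605,0.161,0.094,0,0,0],[0.1605,0.161,0.094,0,0,0]],
], fingers=0.036)

```text
time_s: 59.07
position: [0.6438, -0.0838, 0.1366]
tcp_rot: [[0.257, 0.966, -0.008], [0.966, -0.257, 0.001], [-0.001, -0.008, -1.0]]
force: [-1.6, -0.7, 0.0]
opening: 0.413
grasp_force: 0.0
```

Call:
play_rows([
  [[0,0,0.02,0,0,0],[0,0,0.04,0,0,0],[0,0,0.05,0,0,0],[0,0,0.05,0,0,0],[0,0,0.05,0,0,0],[0,0,0.05,0,0,0]],
])

```text
time_s: 59.57
position: [0.6453, -0.0863, 0.0922]
tcp_rot: [[0.26, 0.966, 0.001], [0.966, -0.26, -0.001], [-0.001, 0.001, -1.0]]
force: [-0.2, -0.5, -0.4]
opening: 0.414
grasp_force: 0.0
```

```bash
python3 - <<'E'
from h import *
a=u2w(.0688,.004); plan([(*a,.034,-15)])
E
```

```text
[0.0003, -0.0005, 0.0582, 0.1, 0.1, -0.1] n>=1.4 yaw -15
```

Call:
play_rows([
  [[0,0,0.01,0,0,0],[0,0,0.018,0,0,0],[0,0,0.026,0,0,0],[0,0,0.034,0,0,0],[0,0,0.042,0,0,0],[0,0,0.05,0,0,0],[0,0,0.055,0,0,0],[0,0,0.058,0,0,0]],
])

```text
time_s: 60.23
position: [0.6439, -0.0852, 0.0321]
tcp_rot: [[0.259, 0.966, -0.004], [0.966, -0.259, 0.0], [-0.001, -0.004, -1.0]]
force: [-4.1, 0.8, 19.8]
opening: 0.413
grasp_force: 10.0
```

Call:
play_rows([
  [[0,0,0,0,0,0],[0,0,0,0,0,0]],
])

```text
time_s: 60.4
position: [0.6447, -0.0855, 0.0325]
tcp_rot: [[0.259, 0.966, -0.001], [0.966, -0.259, -0.001], [-0.001, -0.001, -1.0]]
force: [-0.8, -0.1, 0.2]
opening: 0.414
grasp_force: 0.3
```

Call:
play_rows([
  [[0,0,0,0,0,0],[0,0,0,0,0,0],[0,0,0,0,0,0],[0,0,0,0,0,0],[0,0,0,0,0,0],[0,0,0,0,0,0]],
], fingers=0.02)

```text
time_s: 60.9
position: [0.6446, -0.0854, 0.0324]
tcp_rot: [[0.259, 0.966, -0.001], [0.966, -0.259, -0.0], [-0.001, -0.001, -1.0]]
force: [-0.8, 0.4, 0.7]
opening: 0.324
grasp_force: 30.1
```

Call:
play_rows([
  [[0,0,-0.02,0,0,0],[0,0,-0.05,0,0,0],[0,0,-0.08,0,0,0],[0,0,-0.11,0,0,0],[0,0,-0.11,0,0,0],[0,0,-0.11,0,0,0]],
])

```text
time_s: 61.4
position: [0.6463, -0.0859, 0.1447]
tcp_rot: [[0.259, 0.966, 0.004], [0.966, -0.259, -0.002], [-0.001, 0.004, -1.0]]
force: [-0.7, 0.3, -0.7]
opening: 0.326
grasp_force: 30.0
```

```bash
python3 - <<'E'
from h import *
plan([(.652,-.322,.14,-45)])
E
```

```text
[-0.2266, 0.0667, 0.0053, 0.3, -0.0, 30.0] n>=5.7 yaw -45
```

Call:
play_rows([
  [[-0.04,0.012,0.005,0,0,5],[-0.08,0.024,0.005,0,0,10],[-0.12,0.036,0.005,0,0,15],[-0.16,0.048,0.005,0,0,20],[-0.2,0.06,0.005,0,0,25],[-0.2266,0.0667,0.005,0,0,30],[-0.2266,0.0667,0.005,0,0,30],[-0.2266,0.0667,0.005,0,0,30]],
])

```text
time_s: 62.07
position: [0.6488, -0.3233, 0.1349]
tcp_rot: [[0.71, 0.705, -0.004], [0.705, -0.71, 0.002], [-0.002, -0.004, -1.0]]
force: [-0.5, 0.5, -0.4]
opening: 0.327
grasp_force: 30.0
```

Call:
play_rows([
  [[0,0,0.025,0,0,0],[0,0,0.05,0,0,0],[0,0,0.075,0,0,0],[0,0,0.092,0,0,0],[0,0,0.092,0,0,0],[0,0,0.092,0,0,0]],
])

```text
time_s: 62.57
position: [0.6491, -0.319, 0.0433]
tcp_rot: [[0.706, 0.708, -0.006], [0.708, -0.706, 0.003], [-0.002, -0.006, -1.0]]
force: [-0.3, -0.0, 0.0]
opening: 0.331
grasp_force: 30.0
```

Call:
play_rows([
  [[0,0,0,0,0,0],[0,0,0,0,0,0],[0,0,0,0,0,0],[0,0,0,0,0,0]],
], fingers=0.037)

```text
time_s: 62.9
position: [0.6512, -0.322, 0.0473]
tcp_rot: [[0.707, 0.707, 0.001], [0.707, -0.707, -0.002], [-0.001, 0.002, -1.0]]
force: [-0.7, 1.5, -0.2]
opening: 0.42
grasp_force: 0.0
```

Call:
play_rows([
  [[0,0,-0.025,0,0,0],[0,0,-0.05,0,0,0],[0,0,-0.075,0,0,0],[0,0,-0.1,0,0,0],[0,0,-0.13,0,0,0],[0,0,-0.13,0,0,0]],
])

```text
time_s: 63.4
position: [0.6541, -0.324, 0.1842]
tcp_rot: [[0.707, 0.707, 0.011], [0.707, -0.707, -0.009], [0.001, 0.014, -1.0]]
force: [1.5, -1.4, 1.6]
opening: 0.426
grasp_force: 0.0
```

```bash
python3 - <<'E'
from h import *
plan([(.42,-.46,.24,-45)])
E
```

```text
[-0.2616, -0.0685, -0.0571, 0.8, -0.1, -0.0] n>=6.6 yaw -45
```

Call:
play_rows([
  [[-0.04,-0.01,-0.03,0,0,0],[-0.08,-0.02,-0.057,0,0,0],[-0.12,-0.03,-0.057,0,0,0],[-0.16,-0.04,-0.057,0,0,0],[-0.2,-0.05,-0.057,0,0,0],[-0.24,-0.06,-0.057,0,0,0],[-0.28,-0.07,-0.057,0,0,0],[-0.31,-0.08,-0.057,0,0,0]],
])

```text
time_s: 64.07
position: [0.3752, -0.4841, 0.2339]
tcp_rot: [[0.707, 0.707, -0.0], [0.707, -0.707, -0.002], [-0.002, 0.002, -1.0]]
force: [-0.6, -0.4, 0.1]
opening: 0.424
grasp_force: 0.0
```

Call:
play_rows([
  [[0,0,0,0,0,0],[0,0,0,0,0,0],[0,0,0,0,0,0],[0,0,0,0,0,0]],
])

```text
time_s: 64.4
position: [0.378, -0.4822, 0.2333]
tcp_rot: [[0.707, 0.708, -0.001], [0.708, -0.707, -0.001], [-0.001, -0.0, -1.0]]
force: [-0.2, 0.0, -0.8]
opening: 0.431
grasp_force: 0.0
```

```bash
python3 - <<'E'
from h import *
cams=caps()
for n in ("nut_1","cup","measure","flashlight"):
  for c in cams: print(c,n,[(np.round(r["at"],3).tolist(),round(r["confidence"],2)) for r in finder.recognise(c,n)])
o=outlines(cams,"push_stick"); t=outlines(cams,"stick_tray")
print("stick",fit(cams,o,"push_stick",(.453,-.157,np.radians(44)),.004,maxd=40)); print("tray",fit(cams,t,"stick_tray",(.453,-.157,np.radians(44)),0,maxd=40))
cv2.imwrite("pics/end.png",cv2.cvtColor(np.hstack([cv2.resize(cams["top"]["frame"][90:270,200:380],None,fx=2.2,fy=2.2,interpolation=3),cv2.resize(cams["side"]["frame"][110:290,240:420],None,fx=2.2,fy=2.2,interpolation=3)]),cv2.COLOR_RGB2BGR))
E
```

```text
top nut_1 [([0.643, -0.257, 0.022], 0.68), ([0.647, -0.328, 0.02], 0.56), ([0.433, -0.485, 0.016], 0.52), ([0.608, -0.292, 0.021], 0.46), ([0.296, -0.277, 0.016], 0.44)]
side nut_1 [([0.645, -0.258, 0.018], 0.68), ([0.616, -0.296, 0.021], 0.67), ([0.302, -0.413, 0.019], 0.59), ([0.676, -0.295, 0.018], 0.55), ([0.436, -0.488, 0.016], 0.5), ([0.299, -0.275, 0.013], 0.42)]
top cup []
side cup [([0.719, -0.256, 0.034], 0.39)]
top measure [([0.784, -0.177, 0.026], 0.75), ([0.451, -0.16, 0.018], 0.6)]
side measure [([0.781, -0.193, 0.025], 0.77), ([0.719, -0.253, 0.034], 0.7), ([0.501, -0.119, 0.0], 0.59)]
top flashlight [([0.633, -0.488, 0.025], 0.74)]
side flashlight [([0.625, -0.495, 0.024], 0.68), ([0.652, -0.326, 0.022], 0.51), ([0.649, -0.291, 0.008], 0.47)]
stick (array([ 0.45338842, -0.15694005, 43.97388126]), np.float64(0.34540432134628996), 2)
tray (array([ 0.45303494, -0.15411901, 44.90840813]), np.float64(0.3710959823051029), 2)
```

View pics/end.png

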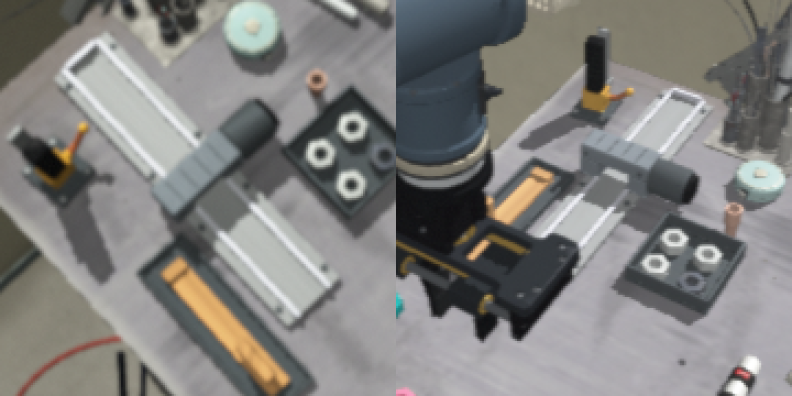

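All four nuts lie in the square tray, at about (350,125), (320,153), (350,183) and (383,155). The stick is flat in its tray, the lever is released, and the bystanders have not moved.

```bash
python3 -c "
from rig import bot
print(bot.hand_in())"
```

```text
the job is handed in; nothing more can be done
None
```

Job handed in with no verdict returned: all four nuts were fed through and are in the square tray, the lever was squeezed home and released, the push stick lies flat in its own tray, and the tape measure, gas cup and flashlight were left alone.

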